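Close the four snap clips of a bearing box under the bench lamp

ROBOT

A 6-joint arm with a two-finger parallel gripper is mounted at the origin on the work surface. World frame = base frame: x ahead of the robot, y to its left, z up, the work surface at z = 0. Lengths are in m, angles in rad, forces in N, time in s.
With the tool pointing down it reaches from about 0.275 to 0.825 m from the base axis. Payload 4.9 kg.
Tool frame: the origin (TCP) lies midway between the tips of the shut fingers; the grasp point (between the pads) lies behind it (bot.grasp_offset is the z of the grasp point in the tool frame, in m); z points along the fingers, x is the direction in which the jaws open and shut, and the axes are right-handed (so a half turn about z gives the same grasp; the last joint's range is limited). The gripper opens to 85 mm and grips with 20 to 120 N. Pads are 22 mm wide; open, the fingers measure 114 mm over their backs; the gripper's body (76 mm by 85 mm) begins 54 mm behind the grasp point. The pads swing forward as they close: fully open they stand 13 mm farther back than shut.
Start: joints at [1.001, 0.326, -0.193, 1.052, 0, 1.437], TCP at [0.232, 0.499, 0.193] pointing down, gripper open.
Joint ranges: [-2.65, 2.65], [-0.97, 1.79], [-1.3, 1.35], [-1.93, 2.1], [-1.47, 1.37], [-3.14, 3.14]. Speed limits (rad/s): [2.57, 2.57, 3.14, 3.14, 3.14, 3.14].

INTERFACE

Orientations are given as a unit quaternion [w, x, y, z].
In Python, from bench import state, viewer, bot gives the robot as it stands.
- The arm moves only by the tool arm_command, never from a script. Its argument "commands" is a list of rows, each an object with "hand": the gripper command: -1 is shut, 1 is fully open, values between are in proportion; "dp": the shift along the tool's x, y, z in mm, a list of three; "delta_rot": the turn, a rotation vector about the tool's x, y, z in degrees, a list of three. In form: [{"hand": hand, "dp": [dx, dy, dz], "delta_rot": [ax, ay, az]}, ...]. A call has 1 to 12 rows; each row is the pose to reach, as a shift and turn from the pose commanded when the call began, along the tool's axes at that moment; what a row does not reach only later rows make up. A row lasts 1/8 s, in which the tool goes at most 62.5 mm and 10.7 degrees, less where a joint would pass 70% of its speed; a pose out of reach is approached as far as the arm can. A call with a gripper value outside its range is refused whole. The fingers move at their own pace and stop on an object; "force" is the grip in N (left out, the last holds). Time passes only in rows, so rows that repeat a pose let the fingers close. It gives the time, the measured TCP pose, the force and the opening at its end, in the units of the state.
- state(): the state, without advancing time (a new reading comes with each control period).
- viewer.get_image(name): name is "side" or "top" or "wrist"; returns the picture (384x512x3 uint8, red, green, blue); there is no depth.
- viewer.get_calibration(name): a dict with "mtx" (3x3 intrinsics, pixels), "eye" and "orientation" of the camera in the world; the wrist camera has in their place "tool_from_camera" (4x4, takes a point from camera to tool coordinates, whose origin is the TCP and whose axes are the tool frame's). Camera axes: x right, y down, z forward; pixel columns grow to the right and rows downward; lengths in m; the calibration is good to about 2 mm. A picture is of the moment at which its call begins: read the wrist's pose just before it. get_calibration takes no time and is no camera call.
- bot.sign_off(): hands the job in, once; it reports no verdict.
The state is a dict: "t": time; "joints": joint angles; "qvel": joint speeds; "joint_efforts": joint torques, N m; "tool_pos": TCP position; "tcp_rot": TCP orientation; "ft_force": force on the tool from outside, world axes, zero at the start; "wrist_torque": the same for the moment, N m; "grip_width": finger opening in m.
Only numpy, scipy, OpenCV 4.12 (cv2) and the standard library are available. Lean on these libraries where they do the work, as an engineer would, in place of code of your own. Each camera call takes 0.05 s, during which the arm holds its last target.

TASK

Close up the box of spare bearings: flip its four hinged side clips down one after another, each pressed until it snaps fully home against the side of the box. Press gently, so that nothing breaks and the box is not shoved along the bench, leave the lamp hanging low over it untouched and the things lying around where they are.

Things in the scene. Friction and masses are not known exactly. Their poses are not given: they have to be found in the camera images.
- box: The loose, heavy parts box (about 3 kg, full of steel bearings; it slides on the bench when pushed sideways with some 14 N or more; the clips may break above 25 N). Clear tub 200 (its x) x 120 (its y) mm, with a grey lid 208 x 136 mm from 76 to 90 mm up. Origin: centre of its underside, z up; x along its long side, away from the robot at yaw 0; y to its left. Two clips on each long side.
- lamp: The fixed bench lamp. Origin: underside of its round foot (116 mm across, 16 mm high), which stands beyond the far end of the box; a 16 mm post rises to a bar, top 197 mm up, that carries the flat head back over the box. It must not be touched.
- lamp_head (a point): Centre of the underside of the lamp's flat head, 165 mm above the bench. The head is a slab 200 (lamp's x) x 180 (lamp's y) x 20 mm, parallel to the bench; with the box centred beneath it, it reaches about 20 mm beyond the clips' hinges on each side, so that a gripper held upright cannot follow a clip down and must lean outwards, about 40 degrees.
- bearing_mid (a point): Bystander: centre of a steel bearing ring, 52 mm across, 16 mm high, lying flat.
- screwdriver_grip (a point): Bystander: the handle of a screwdriver 190 mm long, lying flat on the bench.
- oil_mid (a point): Bystander: centre (half-way up) of a small white oil bottle, 40 mm across, 90 mm high, upright.
- clip_near_left_hinge (a point): Middle of the hinge line of the near left clip (-x, +y in the box's frame) at the lid's edge, 84 mm up; the line runs along the box's x. The clip swings lightly at first; from about 1.2 rad a bead 30 mm from the hinge rides over a sprung catch on the box, which takes about 9 N pressed 33 mm from the hinge; at about 1.35 rad it gives way and the clip snaps home. Let go earlier, it swings back up.
- clip_near_left (a joint): Angle of the near left clip: a white plate 36 mm wide, 4 mm thick, reaching 44 mm from its hinge line: 0 = straight out sideways, level; negative = pointing up; grows as it swings down; 1.56 rad = home, hanging flat along the side. Starts between -0.25 and 0.2.
- clip_far_left_hinge (a point): Middle of the hinge line of the far left clip (+x, +y in the box's frame) at the lid's edge, 84 mm up; the line runs along the box's x. The clip swings lightly at first; from about 1.2 rad a bead 30 mm from the hinge rides over a sprung catch on the box, which takes about 9 N pressed 33 mm from the hinge; at about 1.35 rad it gives way and the clip snaps home. Let go earlier, it swings back up.
- clip_far_left (a joint): Angle of the far left clip: a white plate 36 mm wide, 4 mm thick, reaching 44 mm from its hinge line: 0 = straight out sideways, level; negative = pointing up; grows as it swings down; 1.56 rad = home, hanging flat along the side. Starts between -0.25 and 0.2.
- clip_near_right_hinge (a point): Middle of the hinge line of the near right clip (-x, -y in the box's frame) at the lid's edge, 84 mm up; the line runs along the box's x. The clip swings lightly at first; from about 1.2 rad a bead 30 mm from the hinge rides over a sprung catch on the box, which takes about 9 N pressed 33 mm from the hinge; at about 1.35 rad it gives way and the clip snaps home. Let go earlier, it swings back up.
- clip_near_right (a joint): Angle of the near right clip: a white plate 36 mm wide, 4 mm thick, reaching 44 mm from its hinge line: 0 = straight out sideways, level; negative = pointing up; grows as it swings down; 1.56 rad = home, hanging flat along the side. Starts between -0.25 and 0.2.
- clip_far_right_hinge (a point): Middle of the hinge line of the far right clip (+x, -y in the box's frame) at the lid's edge, 84 mm up; the line runs along the box's x. The clip swings lightly at first; from about 1.2 rad a bead 30 mm from the hinge rides over a sprung catch on the box, which takes about 9 N pressed 33 mm from the hinge; at about 1.35 rad it gives way and the clip snaps home. Let go earlier, it swings back up.
- clip_far_right (a joint): Angle of the far right clip: a white plate 36 mm wide, 4 mm thick, reaching 44 mm from its hinge line: 0 = straight out sideways, level; negative = pointing up; grows as it swings down; 1.56 rad = home, hanging flat along the side. Starts between -0.25 and 0.2.

How it is judged:
By the outcome, as a careful person would: the job done as asked, in the order asked, and still so for the second after the job is handed in, with the robot touching nothing.
It also fails if it takes over 72 s, if anything falls off the work surface, if the arm or the gripper's body presses on something with over 40 N, if the wrist force passes 120 N, or if a joint passes its speed limit or range.

## Working session

There is one attempt and no reset: what is moved stays moved. The work goes in short steps, Python scripts to look and compute and a tool call to move; the robot and the scene stay as the last step left them, time stands still between calls to the robot, and variables do not carry over. Pictures are saved under pics/ and viewed, and the job is handed in when it is done.

Besides the shell and the picture viewer there is one more tool, called after "Call:" as name([rows], argument=value, ...), one row to a line, values as JSON. arm_command: Moves the arm, as the interface text tells. Its arguments: {"type":"object","properties":{"commands":{"type":"array","items":{"type":"object","properties":{"hand":{"type":"number"},"dp":{"type":"array","items":{"type":"number"}},"delta_rot":{"type":"array","items":{"type":"number"}}}}},"force":{"type":"number"}},"required":["commands"]}

```bash
ls; mkdir -p pics; python3 - <<'E'
from bench import state, viewer, bot
import cv2
print(state())
for n in ("side","top","wrist"):
    cv2.imwrite(f"pics/{n}0.png",viewer.get_image(n)[:,:,::-1])
    print(n,viewer.get_calibration(n))
print([a for a in dir(bot) if a[0]!='_'],bot.grasp_offset)
E
```

```text
pics
{'t': 0.0, 'joints': array([ 1.00078443e+00,  3.26921532e-01, -1.93576281e-01,  1.05202629e+00,
        3.73496803e-05,  1.43659089e+00]), 'qvel': array([-2.37442103e-04, -1.07134048e-04,  9.16943664e-04,  3.89544984e-04,
       -4.20981802e-04,  2.61308749e-06]), 'joint_efforts': array([-1.00848722e-04, -4.43398190e+01,  2.62441224e+01,  1.53683015e-02,
       -2.21015098e-04, -7.68728995e-06]), 'tool_pos': array([0.23180472, 0.49804842, 0.19271697]), 'tcp_rot': array([ 3.45761465e-04,  8.43249839e-01,  5.37521127e-01, -7.91895982e-04]), 'ft_force': array([-0.09394347,  0.22822992, -0.02151645]), 'wrist_torque': array([-0.0052017 ,  0.0089028 ,  0.05339592]), 'grip_width': 0.08509717086050309}
side {'mtx': array([[353.80273854,   0.        , 255.29211158],
       [  0.        , 353.80273854, 187.71257443],
       [  0.        ,   0.        ,   1.        ]]), 'eye': array([0.35287929, 0.57802044, 0.74147139]), 'orientation': array([ 0.06759488, -0.18227893,  0.91052044, -0.364908  ])}
top {'mtx': array([[381.29833559,   0.        , 260.66931732],
       [  0.        , 381.29833559, 190.68038881],
       [  0.        ,   0.        ,   1.        ]]), 'eye': array([0.49102884, 0.04259368, 0.9214084 ]), 'orientation': array([ 0.02234515, -0.70546386,  0.70806388, -0.02160965])}
wrist {'mtx': array([[275.02157552,   0.        , 258.59552102],
       [  0.        , 275.02157552, 194.71807066],
       [  0.        ,   0.        ,   1.        ]]), 'tool_from_camera': array([[ 9.99997475e-01,  3.30248800e-04,  2.22292519e-03,
        -9.01339147e-04],
       [-1.00331033e-03,  9.50701868e-01,  3.10104743e-01,
        -8.01000493e-02],
       [-2.01092741e-03, -3.10106190e-01,  9.50699799e-01,
        -1.80921110e-01],
       [ 0.00000000e+00,  0.00000000e+00,  0.00000000e+00,
         1.00000000e+00]])}
['MotionError', 'grasp_offset', 'sign_off'] -0.0187
```

View pics/side0.png

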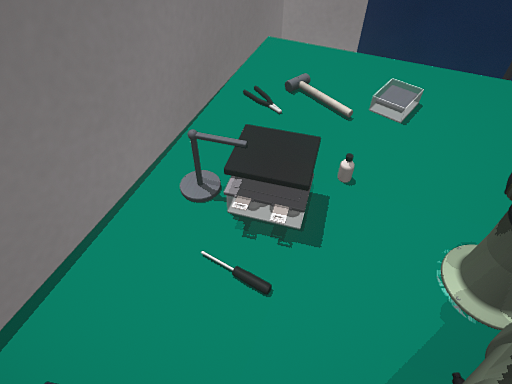

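View pics/top0.png

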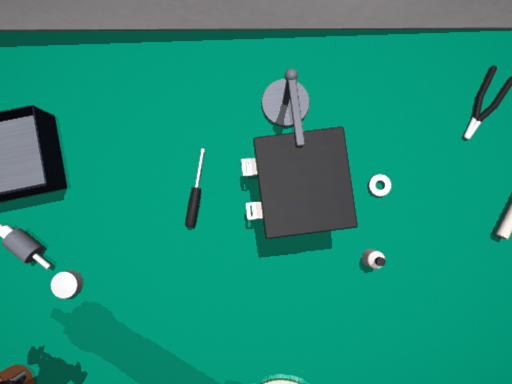

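View pics/wrist0.png

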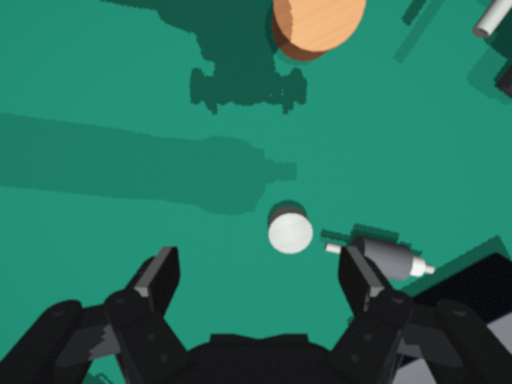

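```bash
cat > h.py <<'E'
import numpy as np, cv2
from scipy.spatial.transform import Rotation as R
from bench import state, viewer, bot
def q2R(q): return R.from_quat([q[1],q[2],q[3],q[0]]).as_matrix()
def cam(n,s=None):
    c=viewer.get_calibration(n)
    if n=='wrist':
        s=s or state(); T=np.array(c['tool_from_camera']); Rt=q2R(s['tcp_rot'])
        return c['mtx'],Rt@T[:3,:3],Rt@T[:3,3]+s['tool_pos']
    return c['mtx'],q2R(c['orientation']),c['eye']
def ray(C,uv):
    K,Rm,e=C; d=Rm@np.linalg.solve(K,[uv[0],uv[1],1.]); return e,d/np.linalg.norm(d)
def onz(C,uv,z):
    e,d=ray(C,uv); return e+d*(z-e[2])/d[2]
def proj(C,p):
    K,Rm,e=C; q=K@(Rm.T@(np.asarray(p)-e)); return q[:2]/q[2]
E
python3 - <<'E'
from h import *
C=cam('top')
for uv in [(254,137),(343,127),(356,228),(264,238)]: print(onz(C,uv,.185))
print('foot',onz(C,(286,102),.016),'bearing',onz(C,(380,185),.016))
for n,(x0,y0,x1,y1) in {'top':(230,90,400,280),'side':(180,120,370,240)}.items():
    im=cv2.imread(f'pics/{n}0.png')[y0:y1,x0:x1]
    cv2.imwrite(f'pics/{n}0z.png',cv2.resize(im,None,fx=4,fy=4 if n=='side' else 3.1,interpolation=cv2.INTER_CUBIC))
E
```

```text
[0.64191857 0.05591374 0.185     ]
[ 0.66100352 -0.11812464  0.185     ]
[ 0.46429589 -0.13976111  0.185     ]
[0.44581053 0.03721253 0.185     ]
foot [ 0.76164519 -0.01849357  0.016     ] bearing [ 0.55988668 -0.24067933  0.016     ]
```

View pics/top0z.png

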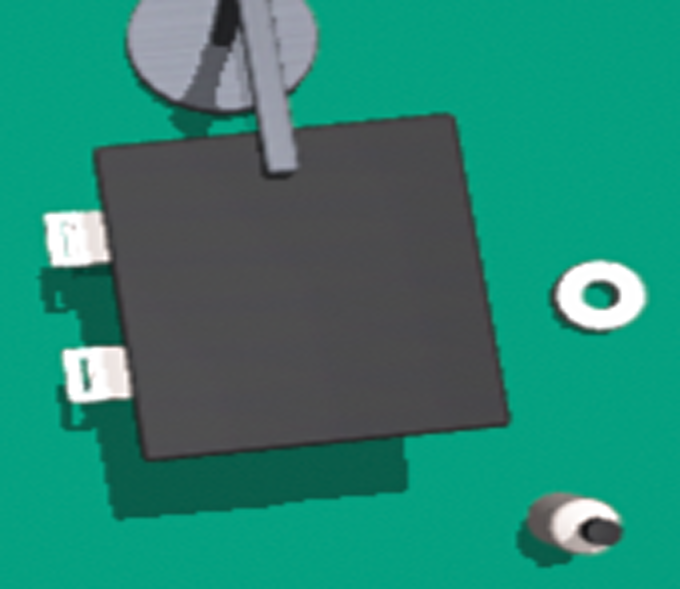

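View pics/side0z.png

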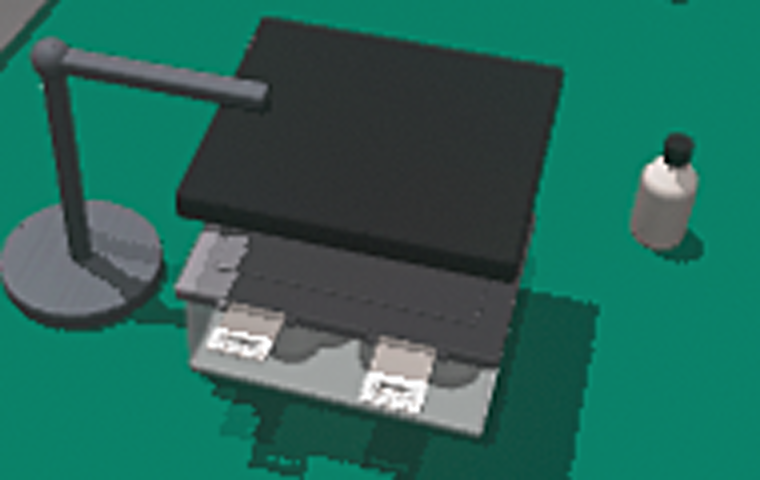

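```bash
python3 - <<'E'
from h import *
S=cam('side');T=cam('top')
yaw=.0952; hc=np.array([.553,-.041])
def loc(p):
    d=p[:2]-hc; c,s=np.cos(yaw),np.sin(yaw); return np.round(np.array([c*d[0]+s*d[1],-s*d[0]+c*d[1],p[2]])*1000,1)
sd=lambda u,v:(180+u/4,120+v/4)
tp=lambda u,v:(230+u/4,90+v/3.1)
for n,z,l in [('hinge',.086,[(228,303),(285,313),(377,337),(435,347)]),('lidNL',.076,[(500,362)]),('lidFL',.09,[(178,290)]),('tubNL',0,[(483,437)]),('tubFL',0,[(188,367)])]:
    for p in l: print(n,p,loc(onz(S,sd(*p),z)))
def tri(a,b):
    e1,d1=ray(S,a);e2,d2=ray(T,b)
    A=np.stack([d1,-d2],1); t=np.linalg.lstsq(A,e2-e1,rcond=None)[0]
    p,q=e1+t[0]*d1,e2+t[1]*d2; return (p+q)/2,np.linalg.norm(p-q)
for a,b in [((208,352),(43,213)),((270,360),(48,265)),((362,400),(63,350)),((423,412),(68,402))]:
    p,e=tri(sd(*a),tp(*b)); print('tip',loc(p),e)
im=cv2.imread('pics/side0.png')[160:240,215:325]
im=np.clip(im.astype(float)*1.6,0,255).astype('uint8')
cv2.imwrite('pics/sz.png',cv2.resize(im,None,fx=7,fy=7,interpolation=cv2.INTER_CUBIC))
E
```

```text
hinge (228, 303) [70.8 77.3 86. ]
hinge (285, 313) [34.3 74.6 86. ]
hinge (377, 337) [-25.3  76.5  86. ]
hinge (435, 347) [-61.1  73.7  86. ]
lidNL (500, 362) [-100.7   64.9   76. ]
lidFL (178, 290) [103.   79.7  90. ]
tubNL (483, 437) [-98.3  65.7   0. ]
tubFL (188, 367) [105.3  67.7   0. ]
tip [ 70.4 121.2  88.8] 0.003949818959788068
tip [ 31.7 121.6  95.8] 0.005491475681519635
tip [-26.6 120.2  77.5] 0.003000422828362559
tip [-63.7 120.9  81.1] 0.0031800611296082023
```

View pics/sz.png

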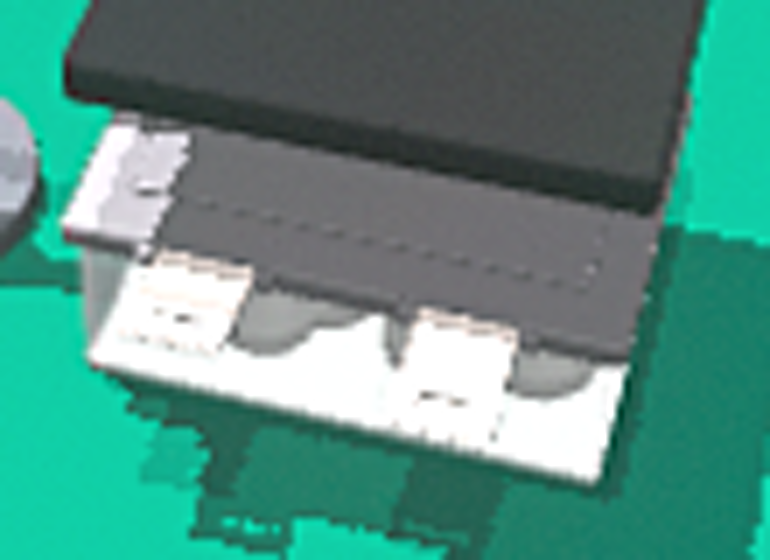

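```bash
cat >> h.py <<'E'
# working frame: F = dict(o=xy, yaw)
F=dict(o=np.array([.553,-.041]),yaw=.0952)
def w(p):
    c,s=np.cos(F['yaw']),np.sin(F['yaw']); p=np.asarray(p,float)/1000
    return np.array([F['o'][0]+c*p[0]-s*p[1],F['o'][1]+s*p[0]+c*p[1],p[2]])
def f(p):
    c,s=np.cos(F['yaw']),np.sin(F['yaw']); d=p[:2]-F['o']
    return np.array([c*d[0]+s*d[1],-s*d[0]+c*d[1],p[2]])*1000
def Rt(side,lean):
    a=np.radians(lean); Z=R.from_euler('z',F['yaw']).as_matrix()
    # side +1 left: tool z=(0,-s,-c), tool x=+x ; side -1: tool x=-x
    z=np.array([0,-side*np.sin(a),-np.cos(a)]); x=np.array([side,0,0.]); y=np.cross(z,x)
    return Z@np.stack([x,y,z],1)
def mv(p,Rm,s=None):
    s=s or state(); R0=q2R(s['tcp_rot'])
    print('now',f(s['tool_pos']).round(1),'dp',(R0.T@(w(p)-s['tool_pos'])*1000).round(1),'rot',np.degrees(R.from_matrix(R0.T@Rm).as_rotvec()).round(1))
def st():
    s=state(); Z=R.from_euler('z',F['yaw']).as_matrix()
    print('t',round(s['t'],2),'pos',f(s['tool_pos']).round(1),'F',(Z.T@s['ft_force']).round(1),'j',s['joints'].round(2))
def snap(n,k):
    s=state(); C=cam(n,s); im=viewer.get_image(n); cv2.imwrite(f'pics/{k}.png',im[:,:,::-1]); np.savez(f'pics/{k}.npz',K=C[0],R=C[1],e=C[2])
    return C
def ld(k):
    d=np.load(f'pics/{k}.npz'); return d['K'],d['R'],d['e']
E
python3 - <<'E'
from h import *
mv([-43,130,180],Rt(1,40))
E
```

```text
now [-268.4  567.3  192.9] dp [-262.9  415.8   13.2] rot [-36.2 -20.7  57.1]
```

Call:
arm_command([
  {"hand": -1,"dp": [-263,416,13],"delta_rot": [-36.2,-20.7,57.1]},
  {"hand": -1,"dp": [-263,416,13],"delta_rot": [-36.2,-20.7,57.1]},
  {"hand": -1,"dp": [-263,416,13],"delta_rot": [-36.2,-20.7,57.1]},
  {"hand": -1,"dp": [-263,416,13],"delta_rot": [-36.2,-20.7,57.1]},
  {"hand": -1,"dp": [-263,416,13],"delta_rot": [-36.2,-20.7,57.1]},
  {"hand": -1,"dp": [-263,416,13],"delta_rot": [-36.2,-20.7,57.1]},
  {"hand": -1,"dp": [-263,416,13],"delta_rot": [-36.2,-20.7,57.1]},
  {"hand": -1,"dp": [-263,416,13],"delta_rot": [-36.2,-20.7,57.1]},
  {"hand": -1,"dp": [-263,416,13],"delta_rot": [-36.2,-20.7,57.1]},
  {"hand": -1,"dp": [-263,416,13],"delta_rot": [-36.2,-20.7,57.1]},
  {"hand": -1,"dp": [-263,416,13],"delta_rot": [-36.2,-20.7,57.1]},
])

```text
t: 1.52
tool_pos: [0.4979, 0.0857, 0.1805]
tcp_rot: [0.341, 0.939, 0.045, 0.017]
ft_force: [-0.2, 0.9, 0.8]
grip_width: 0.0002
```

```bash
python3 - <<'E'
from h import *
st(); mv([-43,130,180],Rt(1,40)); snap('wrist','w1'); snap('top','t1')
E
```

```text
t 1.52 pos [-42.8 131.3 180.5] F [-0.1  0.9  0.8] j [ 0.44  0.49 -0.2   1.15 -0.65  2.  ]
now [-42.8 131.3 180.5] dp [-0.2  0.7  1.3] rot [-0.1 -0.1  0. ]
```

View pics/w1.png

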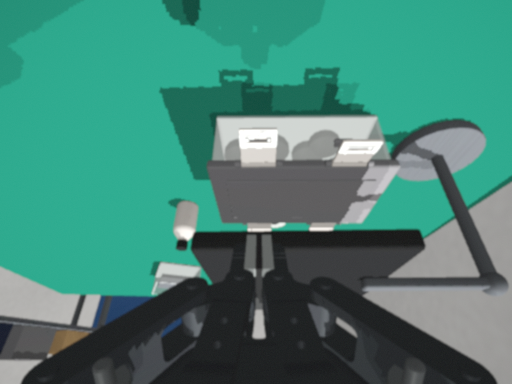

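View pics/t1.png

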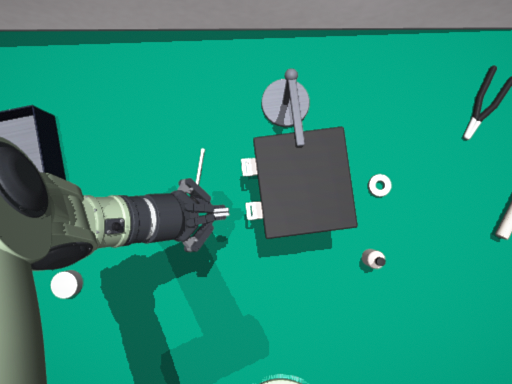

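```bash
python3 - <<'E'
import cv2
im=cv2.imread('pics/w1.png')[100:245,200:400]
cv2.imwrite('pics/w1z.png',cv2.resize(im,None,fx=4,fy=4,interpolation=cv2.INTER_CUBIC))
E
```

```text
(no output)
```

View pics/w1z.png

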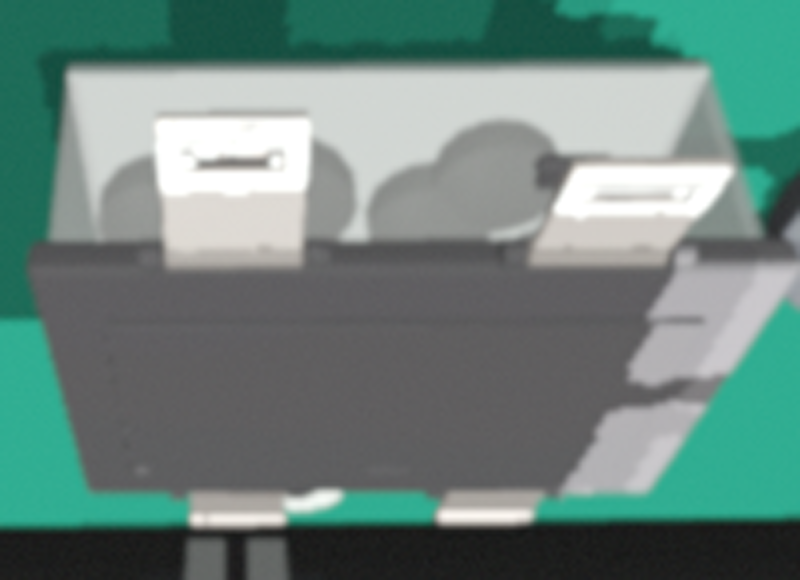

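```bash
python3 - <<'E'
from h import *
C=ld('w1'); z=lambda u,v:(200+u/4,100+v/4)
for n,h,l in [('lid',90,[(30,268),(800,268),(90,490),(648,492)]),('tub0',0,[(70,65),(710,65)]),('hingeL',86,[(165,268),(303,268),(530,265),(664,265)]),('hingeR',88,[(190,492),(285,492),(442,492),(543,492)]),('tips',80,[(155,118),(310,118)]),('tips',95,[(573,163),(735,163)])]:
    for p in l: print(n,f(onz(C,z(*p),h/1000)).round(1))
E
```

```text
lid [-97.   78.3  90. ]
lid [105.6  78.2  90. ]
lid [-95.5 -52.2  90. ]
lid [108.  -54.2  90. ]
tub0 [-95.   66.4   0. ]
tub0 [107.1  66.5   0. ]
hingeL [-61.9  73.2  86. ]
hingeL [-24.9  73.1  86. ]
hingeL [35.9 74.4 86. ]
hingeL [71.8 74.4 86. ]
hingeR [-59.4 -57.9  88. ]
hingeR [-24.4 -58.   88. ]
hingeR [ 33.6 -58.1  88. ]
hingeR [ 70.9 -58.2  88. ]
tips [-62.  122.2  80. ]
tips [-25.7 122.2  80. ]
tips [ 33.1 123.1  95. ]
tips [ 69.8 123.1  95. ]
```

```bash
cat >> h.py <<'E'
def plan(side,lean,hx,hy,hz,wps,s=None):
    s=s or state(); R0=q2R(s['tcp_rot']); Rm=Rt(side,lean)
    print('rot',np.degrees(R.from_matrix(R0.T@Rm).as_rotvec()).round(1))
    for o,z in wps:
        print((o,z),(R0.T@(w([hx,hy+side*o,hz+z])-s['tool_pos'])*1000).round(1))
E
python3 - <<'E'
from h import *
plan(1,40,-43,76,0,[(27,105),(27,95),(27,85),(27,75),(27,65)])
E
```

```text
rot [-0.1 -0.1  0. ]
(27, 105) [ -0.4 -26.7  76.2]
(27, 95) [ -0.4 -33.1  83.9]
(27, 85) [ -0.4 -39.5  91.6]
(27, 75) [ -0.4 -45.9  99.2]
(27, 65) [ -0.4 -52.3 106.9]
```

Call:
arm_command([
  {"hand": -1,"dp": [0,-14,38],"delta_rot": [0,0,0]},
  {"hand": -1,"dp": [0,-27,76],"delta_rot": [0,0,0]},
  {"hand": -1,"dp": [0,-33,84],"delta_rot": [0,0,0]},
  {"hand": -1,"dp": [0,-36,88],"delta_rot": [0,0,0]},
  {"hand": -1,"dp": [0,-40,92],"delta_rot": [0,0,0]},
  {"hand": -1,"dp": [0,-43,96],"delta_rot": [0,0,0]},
  {"hand": -1,"dp": [0,-46,99],"delta_rot": [0,0,0]},
  {"hand": -1,"dp": [0,-49,103],"delta_rot": [0,0,0]},
  {"hand": -1,"dp": [0,-52,107],"delta_rot": [0,0,0]},
  {"hand": -1,"dp": [0,-52,107],"delta_rot": [0,0,0]},
])

```text
t: 2.88
tool_pos: [0.5007, 0.0558, 0.0646]
tcp_rot: [0.341, 0.939, 0.044, 0.016]
ft_force: [-0.8, 0.3, 0.5]
grip_width: 0.0
```

```bash
python3 - <<'E'
from h import *
st(); snap('wrist','w2')
plan(1,40,-43,76,0,[(28,57),(28,50),(25,48.5),(22,47),(20,46),(18,45.3),(16,45),(14,44.5)])
im=cv2.imread('pics/w2.png')
cv2.imwrite('pics/w2z.png',cv2.resize(im[100:300,180:400],None,fx=3,fy=3,interpolation=cv2.INTER_CUBIC))
E
```

```text
t 2.88 pos [-42.8 101.3  64.6] F [-0.8  0.4  0.5] j [ 0.38  0.6  -0.36  0.85 -0.66  1.94]
rot [-0.1  0.  -0. ]
(28, 57) [-0.3 -7.1  4.3]
(28, 50) [ -0.3 -11.6   9.7]
(25, 48.5) [ -0.3 -10.2  12.8]
(22, 47) [-0.3 -8.9 15.8]
(20, 46) [-0.3 -8.  17.9]
(18, 45.3) [-0.3 -6.9 19.7]
(16, 45) [-0.3 -5.6 21.2]
(14, 44.5) [-0.3 -4.4 22.9]
```

View pics/w2z.png

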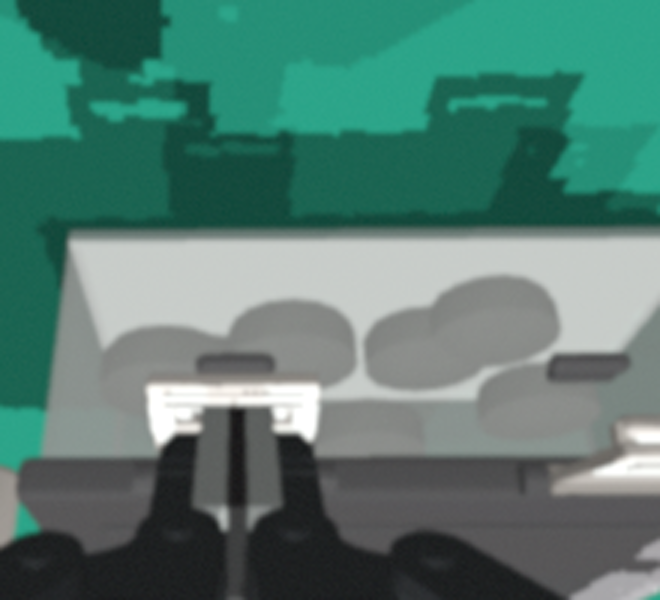

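Call:
arm_command([
  {"hand": -1,"dp": [0,-4,2],"delta_rot": [0,0,0]},
  {"hand": -1,"dp": [0,-7,4],"delta_rot": [0,0,0]},
  {"hand": -1,"dp": [0,-10,7],"delta_rot": [0,0,0]},
  {"hand": -1,"dp": [0,-11.5,9.5],"delta_rot": [0,0,0]},
  {"hand": -1,"dp": [0,-10,13],"delta_rot": [0,0,0]},
  {"hand": -1,"dp": [0,-9,15.5],"delta_rot": [0,0,0]},
  {"hand": -1,"dp": [0,-9,15.5],"delta_rot": [0,0,0]},
])

```text
t: 3.8
tool_pos: [0.5013, 0.0527, 0.0474]
tcp_rot: [0.341, 0.939, 0.044, 0.016]
ft_force: [-0.3, 0.1, 0.5]
grip_width: -0.0001
```

```bash
python3 - <<'E'
from h import *
st(); snap('wrist','w3')
plan(1,40,-43,76,0,[(22,47),(20,46),(18,45.3),(16,45),(14,44.5)])
im=cv2.imread('pics/w3.png')
cv2.imwrite('pics/w3z.png',cv2.resize(im[100:300,180:400],None,fx=3,fy=3,interpolation=cv2.INTER_CUBIC))
E
```

```text
t 3.8 pos [-42.5  98.2  47.4] F [-0.3  0.2  0.5] j [ 0.38  0.62 -0.38  0.8  -0.66  1.94]
rot [-0.1  0.  -0.1]
(22, 47) [-0.5 -0.2  0.5]
(20, 46) [-0.5  0.7  2.6]
(18, 45.3) [-0.5  1.8  4.4]
(16, 45) [-0.5  3.1  5.9]
(14, 44.5) [-0.5  4.4  7.6]
```

View pics/w3z.png

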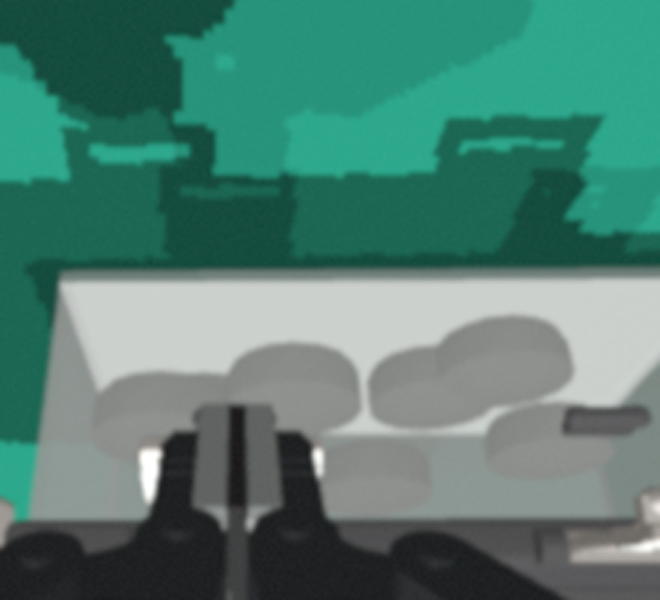

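Call:
arm_command([
  {"hand": -1,"dp": [0,0,1.5],"delta_rot": [0,0,0]},
  {"hand": -1,"dp": [0,0.7,2.7],"delta_rot": [0,0,0]},
  {"hand": -1,"dp": [0,1.2,3.5],"delta_rot": [0,0,0]},
  {"hand": -1,"dp": [0,1.2,3.5],"delta_rot": [0,0,0]},
])

```text
t: 4.35
tool_pos: [0.5017, 0.0497, 0.0455]
tcp_rot: [0.341, 0.939, 0.044, 0.016]
ft_force: [0.2, 1.3, 1.3]
grip_width: -0.0003
```

Call:
arm_command([
  {"hand": -1,"dp": [0,0.6,1],"delta_rot": [0,0,0]},
  {"hand": -1,"dp": [0,1.2,1.8],"delta_rot": [0,0,0]},
  {"hand": -1,"dp": [0,1.2,1.8],"delta_rot": [0,0,0]},
])

```text
t: 4.72
tool_pos: [0.5018, 0.0476, 0.0449]
tcp_rot: [0.341, 0.939, 0.044, 0.016]
ft_force: [0.5, 1.1, 0.5]
grip_width: 0.0001
```

```bash
python3 - <<'E'
from h import *
st(); 
plan(1,40,-43,76,0,[(18,45.3),(16,45),(14,44.5),(12,44)])
E
```

```text
t 4.72 pos [-42.5  93.   44.9] F [0.6 1.1 0.5] j [ 0.37  0.62 -0.39  0.79 -0.67  1.92]
rot [-0.1  0.  -0. ]
(18, 45.3) [-0.5 -0.5 -1. ]
(16, 45) [-0.5  0.9  0.6]
(14, 44.5) [-0.5  2.1  2.2]
(12, 44) [-0.5  3.3  3.9]
```

Call:
arm_command([
  {"hand": -1,"dp": [0,0.8,0.7],"delta_rot": [0,0,0]},
  {"hand": -1,"dp": [0,1.5,1.4],"delta_rot": [0,0,0]},
  {"hand": -1,"dp": [0,1.5,1.4],"delta_rot": [0,0,0]},
])

```text
t: 5.1
tool_pos: [0.502, 0.0456, 0.0448]
tcp_rot: [0.341, 0.939, 0.044, 0.016]
ft_force: [0.1, 0.6, 0.6]
grip_width: 0.0001
```

Call:
arm_command([
  {"hand": -1,"dp": [0,0.8,0.7],"delta_rot": [0,0,0]},
  {"hand": -1,"dp": [0,1.5,1.4],"delta_rot": [0,0,0]},
  {"hand": -1,"dp": [0,1.5,1.4],"delta_rot": [0,0,0]},
])

```text
t: 5.48
tool_pos: [0.5022, 0.0435, 0.0447]
tcp_rot: [0.341, 0.939, 0.044, 0.016]
ft_force: [-0.2, 0.4, 0.2]
grip_width: -0.0001
```

```bash
python3 - <<'E'
from h import *
st(); snap('wrist','w4'); snap('side','s4')
im=cv2.imread('pics/w4.png')
a=cv2.resize(im[120:300,180:400],None,fx=3.6,fy=3.2,interpolation=cv2.INTER_CUBIC)
cv2.imwrite('pics/w4z.png',a)
E
```

```text
t 5.47 pos [-42.5  89.   44.7] F [-0.2  0.4  0.2] j [ 0.36  0.62 -0.39  0.78 -0.67  1.92]
```

View pics/w4z.png

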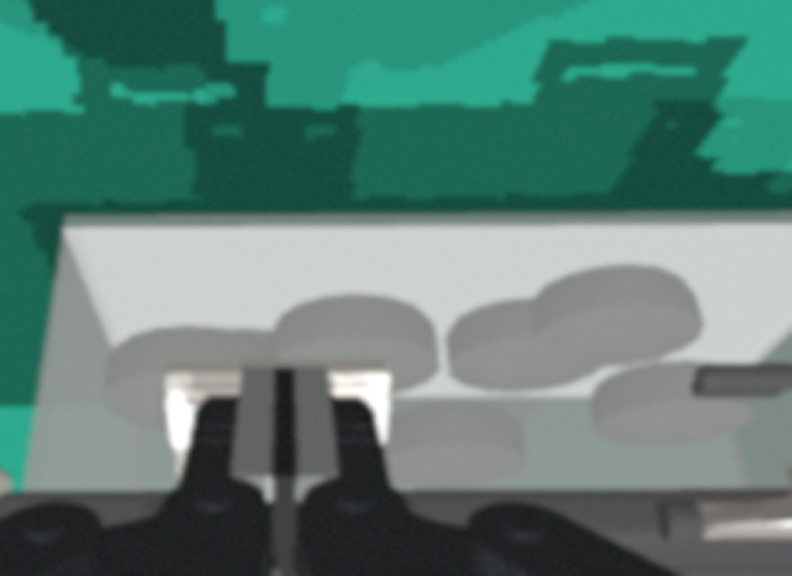

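View pics/s4.png

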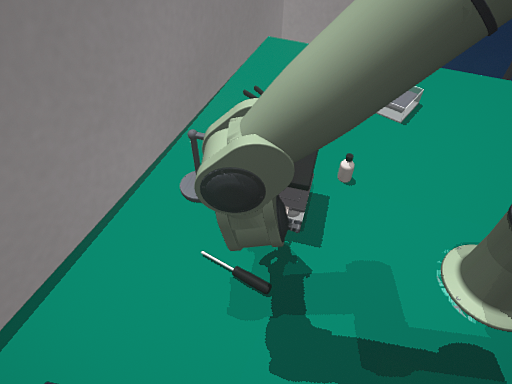

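```bash
python3 - <<'E'
from h import *
C=ld('w4'); K,Rm,e=C
z=lambda u,v:(180+u/3.6,120+v/3.2)
a,b=z(165,370),z(392,366)
for q in (a,b):
    for wd in (60.5,63,65):
        p=e+Rm@np.linalg.solve(K,[q[0],q[1],1])*(K[0,0]*.036/wd); print(f(p).round(1))
# constrained to arc r=44 about hinge (76,84) with outer face +2
for th in (.9,1,1.1,1.2,1.3,1.4):
    p=[-61.5,76+44*np.cos(th)+2*np.sin(th),84-44*np.sin(th)+2*np.cos(th)]
    u=proj(C,w(p)); print(th,((u[0]-180)*3.6).round(),((u[1]-120)*3.2).round())
E
```

```text
[-62.9 113.7  66.1]
[-62.1 119.7  68.8]
[-61.5 124.1  70.8]
[-25.3 114.1  65.6]
[-26.1 120.1  68.3]
[-26.6 124.5  70.2]
0.9 183.0 318.0
1 185.0 313.0
1.1 187.0 312.0
1.2 189.0 312.0
1.3 191.0 314.0
1.4 193.0 318.0
```

```bash
python3 - <<'E'
from h import *
for k in ('w1','w2','w3','w4'):
    C=ld(k); print(k,'tcp',proj(C,C[2]*0+(C[2]+C[1]@np.zeros(3))) if 0 else '')
    for th in (-.3,0,.2,.4,.6,.8,1,1.2,1.4,1.56):
        o=[]
        for x in (-61.5,-25.5):
            p=[x,76+44*np.cos(th),84-44*np.sin(th)]
            o+=list(proj(C,w(p)).round(1))
        print(th,o)
E
python3 - <<'E'
import cv2
for k in ('w2','w3','w4'):
    im=cv2.imread(f'pics/{k}.png')[190:290,200:320]
    cv2.imwrite(f'pics/{k}y.png',cv2.resize(im,None,fx=6,fy=6,interpolation=cv2.INTER_CUBIC))
E
```

```text
w1 tcp 
-0.3 [np.float64(238.9), np.float64(146.2), np.float64(278.2), np.float64(146.2)]
0 [np.float64(239.2), np.float64(134.3), np.float64(277.8), np.float64(134.3)]
0.2 [np.float64(239.6), np.float64(128.3), np.float64(277.3), np.float64(128.3)]
0.4 [np.float64(240.1), np.float64(124.1), np.float64(276.9), np.float64(124.1)]
0.6 [np.float64(240.5), np.float64(121.8), np.float64(276.3), np.float64(121.8)]
0.8 [np.float64(241.1), np.float64(121.4), np.float64(275.8), np.float64(121.4)]
1 [np.float64(241.5), np.float64(122.6), np.float64(275.2), np.float64(122.7)]
1.2 [np.float64(242.0), np.float64(125.5), np.float64(274.7), np.float64(125.5)]
1.4 [np.float64(242.4), np.float64(129.6), np.float64(274.3), np.float64(129.6)]
1.56 [np.float64(242.7), np.float64(133.6), np.float64(274.0), np.float64(133.6)]
w2 tcp 
-0.3 [np.float64(228.8), np.float64(257.9), np.float64(289.0), np.float64(257.8)]
0 [np.float64(229.7), np.float64(236.4), np.float64(288.0), np.float64(236.3)]
0.2 [np.float64(230.6), np.float64(224.2), np.float64(287.1), np.float64(224.1)]
0.4 [np.float64(231.6), np.float64
[... 1463 characters left out ...]
float64(261.4), np.float64(291.7), np.float64(261.3)]
0.2 [np.float64(226.3), np.float64(246.7), np.float64(290.5), np.float64(246.6)]
0.4 [np.float64(227.6), np.float64(234.8), np.float64(289.2), np.float64(234.6)]
0.6 [np.float64(229.0), np.float64(225.9), np.float64(287.7), np.float64(225.8)]
0.8 [np.float64(230.4), np.float64(220.3), np.float64(286.3), np.float64(220.2)]
1 [np.float64(231.7), np.float64(217.7), np.float64(285.0), np.float64(217.6)]
1.2 [np.float64(232.9), np.float64(217.8), np.float64(283.8), np.float64(217.7)]
1.4 [np.float64(233.9), np.float64(220.2), np.float64(282.7), np.float64(220.1)]
1.56 [np.float64(234.7), np.float64(223.6), np.float64(282.0), np.float64(223.6)]
```

View pics/w4y.png

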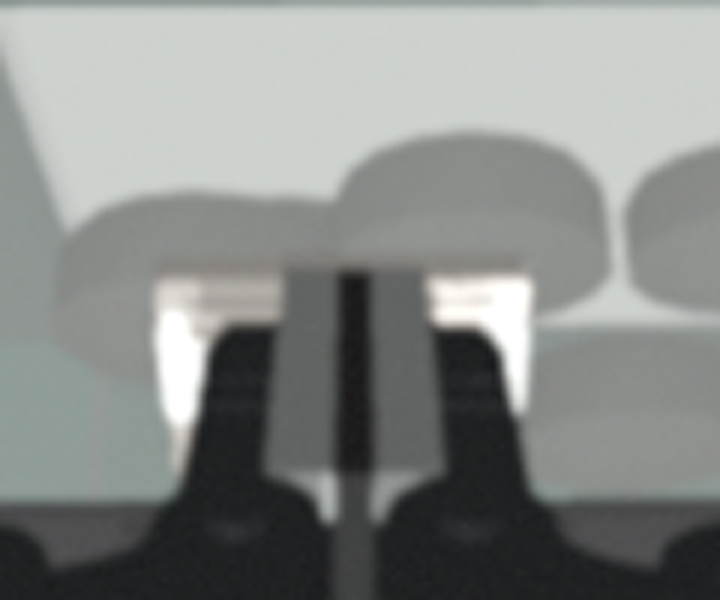

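View pics/w3y.png

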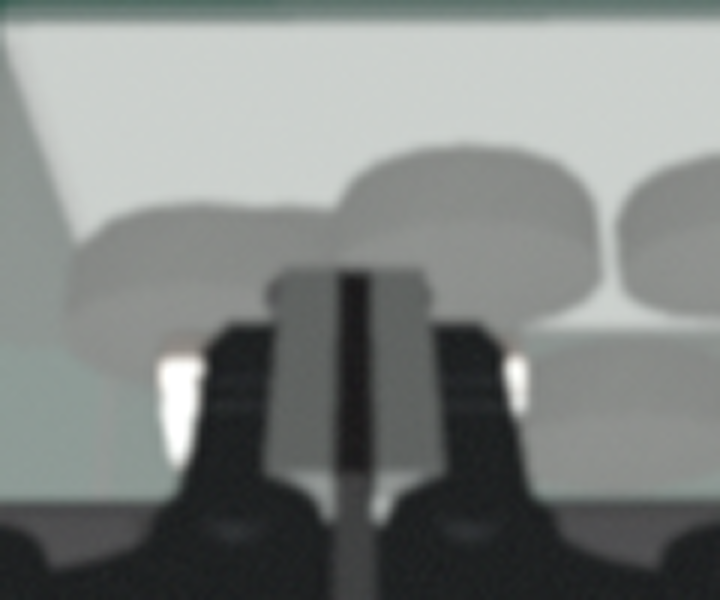

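```bash
python3 - <<'E'
from h import *
T=cam('top')
tcp=w([-42.8,131.3,180.5]); Rm=Rt(1,40)
for d in (0,18.7,40): print(d,proj(T,tcp-Rm[:,2]*d/1000))
im=cv2.imread('pics/t1.png')[170:260,170:290]
cv2.imwrite('pics/t1z.png',cv2.resize(im,None,fx=6,fy=6,interpolation=cv2.INTER_CUBIC))
im=cv2.imread('pics/w1.png')[200:384,150:370].astype(float)*3
cv2.imwrite('pics/w1b.png',cv2.resize(np.clip(im,0,255).astype('uint8'),None,fx=3.2,fy=3.2,interpolation=cv2.INTER_CUBIC))
E
```

```text
0 [238.91656986 210.94280886]
18.7 [232.19167668 211.49862557]
40 [224.20008772 212.15913549]
```

View pics/t1z.png

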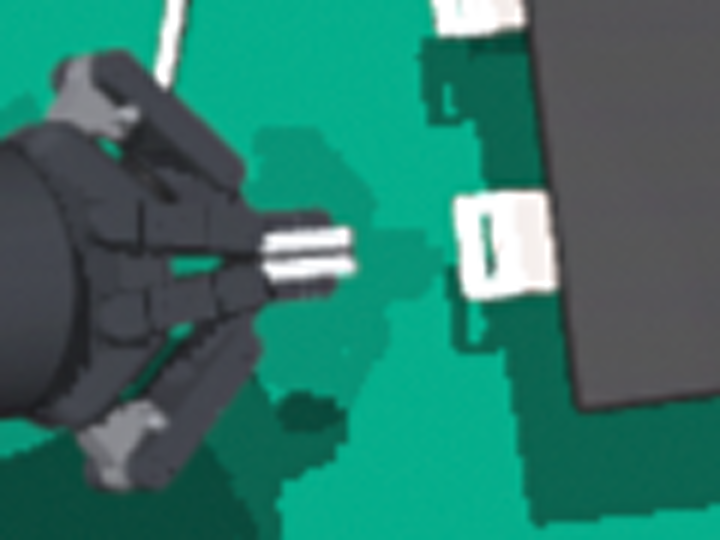

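View pics/w1b.png

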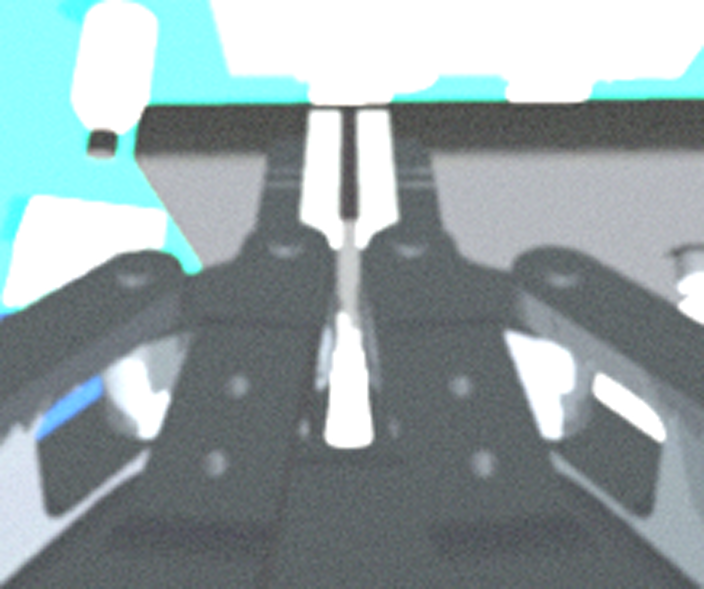

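```bash
cat >> h.py <<'E'
D=37.
def planT(side,lean,hx,hy,wps,s=None):
    a=np.radians(lean); plan(side,lean,hx,hy,0,[(o-D*np.sin(a),z-D*np.cos(a)) for o,z in wps],s)
def tip(side,hy):
    s=state(); p=f(s['tool_pos']-q2R(s['tcp_rot'])[:,2]*D/1000); print('tip x',p[0].round(1),'out',(side*(p[1]-hy)).round(1),'z',p[2].round(1),'F',(R.from_euler('z',-F['yaw']).as_matrix()@s['ft_force']).round(1),'t',round(s['t'],2))
E
python3 - <<'E'
from h import *
tip(1,76); planT(1,40,-43,76,[(40,92),(27,92),(27,85),(27,75),(27,65),(28,57),(28,50)])
E
```

```text
tip x -42.5 out 36.7 z 73.0 F [ 0.   1.2 -0.2] t 5.58
rot [-0.1  0.  -0. ]
(np.float64(16.21685844159805), np.float64(63.65635560459781)) [ -0.5   9.7 -16.7]
(np.float64(3.216858441598049), np.float64(63.65635560459781)) [-0.5 19.7 -8.3]
(np.float64(3.216858441598049), np.float64(56.65635560459781)) [-0.5 15.2 -2.9]
(np.float64(3.216858441598049), np.float64(46.65635560459781)) [-0.5  8.8  4.7]
(np.float64(3.216858441598049), np.float64(36.65635560459781)) [-0.5  2.4 12.4]
(np.float64(4.216858441598049), np.float64(28.656355604597813)) [-0.5 -3.5 17.9]
(np.float64(4.216858441598049), np.float64(21.656355604597813)) [-0.5 -8.  23.3]
```

Call:
arm_command([
  {"hand": -1,"dp": [0,10,-17],"delta_rot": [0,0,0]},
  {"hand": -1,"dp": [0,20,-8],"delta_rot": [0,0,0]},
  {"hand": -1,"dp": [0,15,-3],"delta_rot": [0,0,0]},
  {"hand": -1,"dp": [0,12,1],"delta_rot": [0,0,0]},
  {"hand": -1,"dp": [0,9,5],"delta_rot": [0,0,0]},
  {"hand": -1,"dp": [0,6,9],"delta_rot": [0,0,0]},
  {"hand": -1,"dp": [0,2.5,12.5],"delta_rot": [0,0,0]},
  {"hand": -1,"dp": [0,2.5,12.5],"delta_rot": [0,0,0]},
])

```text
t: 6.58
tool_pos: [0.5029, 0.0339, 0.0361]
tcp_rot: [0.341, 0.939, 0.045, 0.016]
ft_force: [0.2, 0.1, -0.2]
grip_width: 0.0002
```

```bash
python3 - <<'E'
from h import *
tip(1,76); snap('wrist','w5')
planT(1,40,-43,76,[(28,57),(28,50),(25,48.5),(22,47),(20,46),(18,45.3)])
im=cv2.imread('pics/w5.png')[190:290,200:320]
cv2.imwrite(f'pics/w5y.png',cv2.resize(im,None,fx=6,fy=6,interpolation=cv2.INTER_CUBIC))
E
```

```text
tip x -42.7 out 27.0 z 64.5 F [ 0.2  0.1 -0.2] t 6.58
rot [-0.1  0.  -0. ]
(np.float64(4.216858441598049), np.float64(28.656355604597813)) [-0.3 -5.6  5.3]
(np.float64(4.216858441598049), np.float64(21.656355604597813)) [ -0.3 -10.1  10.6]
(np.float64(1.216858441598049), np.float64(20.156355604597813)) [-0.3 -8.8 13.7]
(np.float64(-1.783141558401951), np.float64(18.656355604597813)) [-0.3 -7.4 16.8]
(np.float64(-3.783141558401951), np.float64(17.656355604597813)) [-0.3 -6.6 18.8]
(np.float64(-5.783141558401951), np.float64(16.95635560459781)) [-0.3 -5.5 20.7]
```

View pics/w5y.png

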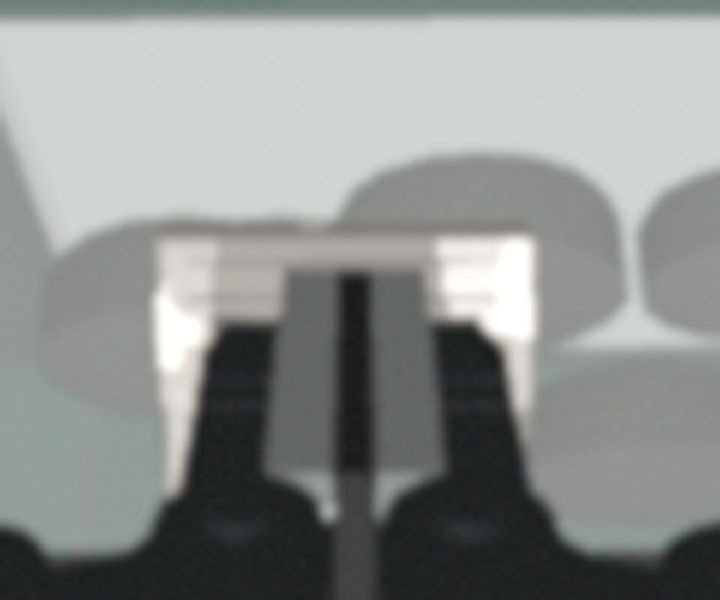

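Call:
arm_command([
  {"hand": -1,"dp": [0,-3,3],"delta_rot": [0,0,0]},
  {"hand": -1,"dp": [0,-5.5,5.5],"delta_rot": [0,0,0]},
  {"hand": -1,"dp": [0,-8,8],"delta_rot": [0,0,0]},
  {"hand": -1,"dp": [0,-10,10.5],"delta_rot": [0,0,0]},
  {"hand": -1,"dp": [0,-9.5,12],"delta_rot": [0,0,0]},
  {"hand": -1,"dp": [0,-9,13.5],"delta_rot": [0,0,0]},
  {"hand": -1,"dp": [0,-9,13.5],"delta_rot": [0,0,0]},
])

```text
t: 7.5
tool_pos: [0.5032, 0.032, 0.0203]
tcp_rot: [0.341, 0.939, 0.044, 0.016]
ft_force: [-0.5, 1.7, -1.6]
grip_width: -0.0002
```

```bash
python3 - <<'E'
from h import *
tip(1,76); C=snap('wrist','w6')
planT(1,40,-43,76,[(23,47.5),(22,47),(21,46.5),(20,46),(18,45.3)])
im=cv2.imread('pics/w6.png')[190:290,200:320]
cv2.imwrite(f'pics/w6y.png',cv2.resize(im,None,fx=6,fy=6,interpolation=cv2.INTER_CUBIC))
for th in (.7,.9,1.1,1.2,1.3,1.56):
  print(th,[((proj(C,w([x,76+44*np.cos(th),84-44*np.sin(th)]))-[200,190])*6).round() for x in (-61.5,-25)])
E
```

```text
tip x -42.6 out 25.1 z 48.7 F [-0.3  1.7 -1.6] t 7.5
rot [-0.1  0.  -0. ]
(np.float64(-0.783141558401951), np.float64(19.156355604597813)) [-0.4  0.8  2.3]
(np.float64(-1.783141558401951), np.float64(18.656355604597813)) [-0.4  1.3  3.4]
(np.float64(-2.783141558401951), np.float64(18.156355604597813)) [-0.4  1.7  4.4]
(np.float64(-3.783141558401951), np.float64(17.656355604597813)) [-0.4  2.2  5.4]
(np.float64(-5.783141558401951), np.float64(16.95635560459781)) [-0.4  3.2  7.2]
0.7 [array([154., 381.]), array([555., 380.])]
0.9 [array([164., 342.]), array([544., 342.])]
1.1 [array([174., 325.]), array([534., 324.])]
1.2 [array([178., 323.]), array([529., 323.])]
1.3 [array([183., 326.]), array([525., 326.])]
1.56 [array([192., 351.]), array([515., 350.])]
```

View pics/w6y.png

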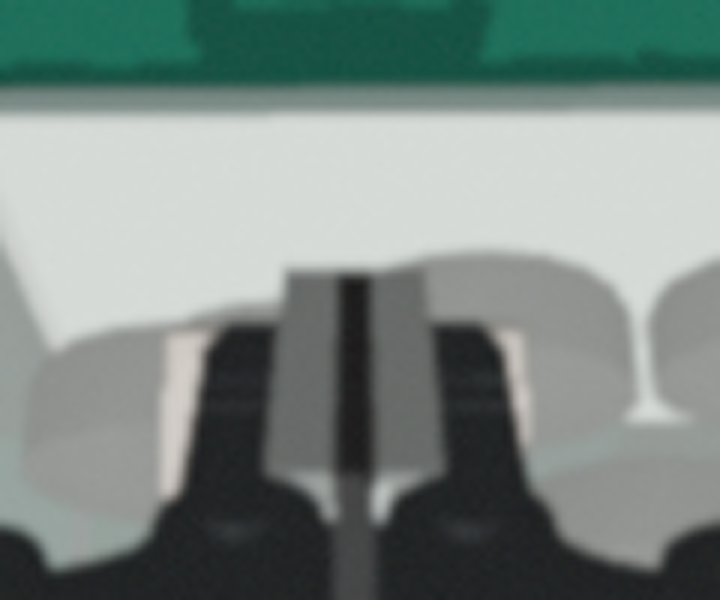

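Call:
arm_command([
  {"hand": -1,"dp": [0,0.8,2.3],"delta_rot": [0,0,0]},
  {"hand": -1,"dp": [0,1.3,3.4],"delta_rot": [0,0,0]},
  {"hand": -1,"dp": [0,1.7,4.4],"delta_rot": [0,0,0]},
  {"hand": -1,"dp": [0,1.7,4.4],"delta_rot": [0,0,0]},
])

```text
t: 8.05
tool_pos: [0.5037, 0.0278, 0.0183]
tcp_rot: [0.341, 0.939, 0.044, 0.016]
ft_force: [0.2, 2.0, 0.9]
grip_width: 0.0002
```

Call:
arm_command([
  {"hand": -1,"dp": [0,0.7,0.8],"delta_rot": [0,0,0]},
  {"hand": -1,"dp": [0,1.4,1.6],"delta_rot": [0,0,0]},
  {"hand": -1,"dp": [0,1.4,1.6],"delta_rot": [0,0,0]},
])

```text
t: 8.43
tool_pos: [0.5039, 0.0267, 0.0178]
tcp_rot: [0.34, 0.939, 0.045, 0.016]
ft_force: [-2.0, 7.1, 1.9]
grip_width: 0.0001
```

```bash
python3 - <<'E'
from h import *
tip(1,76)
E
```

```text
tip x -42.5 out 19.7 z 46.2 F [-1.3  7.2  1.9] t 8.43
```

Call:
arm_command([
  {"hand": -1,"dp": [0,0.8,0.7],"delta_rot": [0,0,0]},
  {"hand": -1,"dp": [0,0.8,0.7],"delta_rot": [0,0,0]},
])

```text
t: 8.68
tool_pos: [0.5039, 0.0261, 0.0175]
tcp_rot: [0.34, 0.939, 0.045, 0.016]
ft_force: [-2.1, 8.2, 1.7]
grip_width: -0.0001
```

Call:
arm_command([
  {"hand": -1,"dp": [0,0.8,0.7],"delta_rot": [0,0,0]},
  {"hand": -1,"dp": [0,0.8,0.7],"delta_rot": [0,0,0]},
])

```text
t: 8.93
tool_pos: [0.504, 0.0252, 0.0173]
tcp_rot: [0.339, 0.94, 0.045, 0.016]
ft_force: [-2.4, 8.5, 2.0]
grip_width: 0.0002
```

Call:
arm_command([
  {"hand": -1,"dp": [0,0.8,0.7],"delta_rot": [0,0,0]},
  {"hand": -1,"dp": [0,0.8,0.7],"delta_rot": [0,0,0]},
])

```text
t: 9.18
tool_pos: [0.5041, 0.0241, 0.017]
tcp_rot: [0.339, 0.94, 0.045, 0.016]
ft_force: [-0.8, 7.4, -1.2]
grip_width: -0.0003
```

Call:
arm_command([
  {"hand": -1,"dp": [0,0.8,0.7],"delta_rot": [0,0,0]},
  {"hand": -1,"dp": [0,0.8,0.7],"delta_rot": [0,0,0]},
])

```text
t: 9.43
tool_pos: [0.5042, 0.0221, 0.0173]
tcp_rot: [0.34, 0.939, 0.045, 0.016]
ft_force: [-0.1, 3.0, -1.2]
grip_width: -0.0001
```

```bash
python3 - <<'E'
from h import *
tip(1,76)
E
```

```text
tip x -42.6 out 15.2 z 45.8 F [ 0.2  3.  -1.2] t 9.43
```

Call:
arm_command([
  {"hand": -1,"dp": [0,0.8,0.7],"delta_rot": [0,0,0]},
  {"hand": -1,"dp": [0,0.8,0.7],"delta_rot": [0,0,0]},
])

```text
t: 9.68
tool_pos: [0.5045, 0.0198, 0.0181]
tcp_rot: [0.341, 0.939, 0.044, 0.016]
ft_force: [-0.3, 0.4, 0.2]
grip_width: 0.0002
```

```bash
python3 - <<'E'
from h import *
tip(1,76); C=snap('wrist','w7')
im=cv2.imread('pics/w7.png')[190:290,200:320]
cv2.imwrite(f'pics/w7y.png',cv2.resize(im,None,fx=6,fy=6,interpolation=cv2.INTER_CUBIC))
for th in (1.1,1.2,1.3,1.4,1.56):
  print(th,[((proj(C,w([x,76+44*np.cos(th),84-44*np.sin(th)]))-[200,190])*6).round() for x in (-61.5,-25)])
E
```

```text
tip x -42.5 out 12.9 z 46.4 F [-0.3  0.4  0.2] t 9.68
1.1 [array([160., 299.]), array([547., 298.])]
1.2 [array([165., 298.]), array([541., 297.])]
1.3 [array([170., 301.]), array([536., 301.])]
1.4 [array([174., 309.]), array([532., 308.])]
1.56 [array([181., 329.]), array([525., 328.])]
```

View pics/w7y.png

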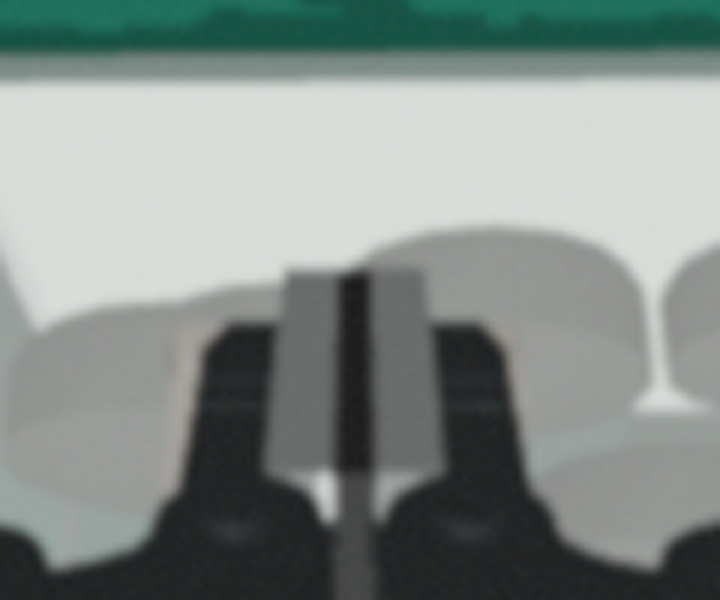

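```bash
python3 - <<'E'
from h import *
planT(1,40,-43,76,[(40,55)])
planT(1,40,-43,76,[(65,125)])
planT(1,40,53,76,[(65,125)])
E
```

```text
rot [-0.   0.  -0.1]
(np.float64(16.21685844159805), np.float64(26.656355604597813)) [ -0.5 -15.1 -23.9]
rot [-0.   0.  -0.1]
(np.float64(41.21685844159805), np.float64(96.65635560459782)) [ -0.5  10.7 -93.6]
rot [-0.   0.  -0.1]
(np.float64(41.21685844159805), np.float64(96.65635560459782)) [ 95.5  10.6 -93.7]
```

Call:
arm_command([
  {"hand": -1,"dp": [0,-15,-24],"delta_rot": [0,0,0]},
  {"hand": -1,"dp": [0,-5,-55],"delta_rot": [0,0,0]},
  {"hand": -1,"dp": [0,11,-94],"delta_rot": [0,0,0]},
  {"hand": -1,"dp": [50,11,-94],"delta_rot": [0,0,0]},
  {"hand": -1,"dp": [96,11,-94],"delta_rot": [0,0,0]},
  {"hand": -1,"dp": [96,11,-94],"delta_rot": [0,0,0]},
])

```text
t: 10.48
tool_pos: [0.5979, 0.0808, 0.097]
tcp_rot: [0.341, 0.939, 0.043, 0.018]
ft_force: [-1.4, 0.0, -0.3]
grip_width: 0.0003
```

```bash
python3 - <<'E'
from h import *
tip(1,76); C=snap('wrist','w8')
im=cv2.imread('pics/w8.png')[100:250,100:400]
cv2.imwrite('pics/w8z.png',cv2.resize(im,None,fx=2.66,fy=3.5,interpolation=cv2.INTER_CUBIC))
E
```

```text
tip x 56.2 out 64.8 z 125.4 F [-1.4  0.1 -0.3] t 10.47
```

View pics/w8z.png

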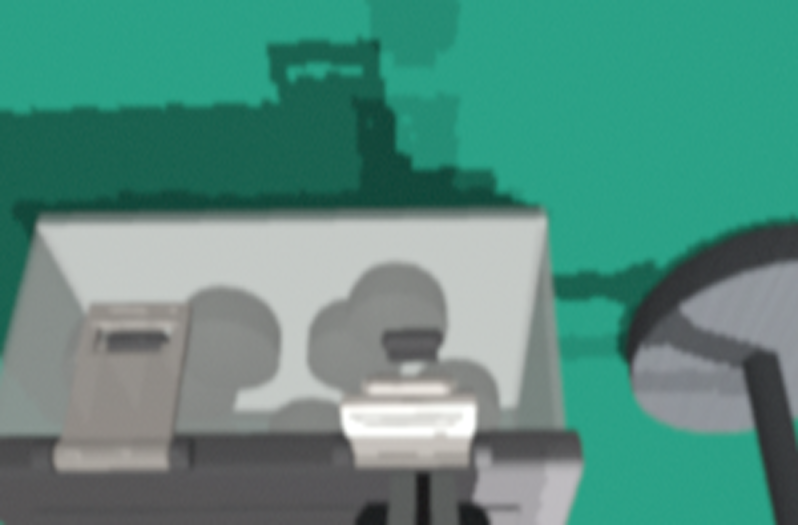

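```bash
python3 - <<'E'
from h import *
C=ld('w8'); z=lambda u,v:(100+u/2.66,100+v/3.5)
for n,h,l in [('tub0',0,[(38,218),(545,212)]),('hinge',86,[(58,468),(168,468),(352,466),(470,466)])]:
    for p in l: print(n,f(onz(C,z(*p),h/1000)).round(1))
planT(1,40,53,76,[(35,110),(27,100),(27,65),(28,57),(28,50),(24,48),(22,47),(21,46.5)])
tip(1,76)
E
```

```text
tub0 [-97.   64.9   0. ]
tub0 [104.9  66.2   0. ]
hinge [-63.3  73.2  86. ]
hinge [-27.6  72.7  86. ]
hinge [32.6 73.1 86. ]
hinge [71.2 72.6 86. ]
rot [-0.1  0.  -0.1]
(np.float64(11.216858441598049), np.float64(81.65635560459782)) [-0.9 13.3 30.6]
(np.float64(3.216858441598049), np.float64(71.65635560459782)) [-0.9 13.  43.4]
(np.float64(3.216858441598049), np.float64(36.65635560459781)) [-0.9 -9.5 70.3]
(np.float64(4.216858441598049), np.float64(28.656355604597813)) [ -0.9 -15.4  75.7]
(np.float64(4.216858441598049), np.float64(21.656355604597813)) [ -0.9 -19.9  81.1]
(np.float64(0.216858441598049), np.float64(19.656355604597813)) [ -0.9 -18.1  85.2]
(np.float64(-1.783141558401951), np.float64(18.656355604597813)) [ -0.9 -17.2  87.3]
(np.float64(-2.783141558401951), np.float64(18.156355604597813)) [ -0.9 -16.7  88.3]
tip x 54.0 out 64.8 z 125.0 F [-0.5  0.5 -0.8] t 10.53
```

Call:
arm_command([
  {"hand": -1,"dp": [-1,13,31],"delta_rot": [0,0,0]},
  {"hand": -1,"dp": [-1,13,43],"delta_rot": [0,0,0]},
  {"hand": -1,"dp": [-1,8,49],"delta_rot": [0,0,0]},
  {"hand": -1,"dp": [-1,4,54],"delta_rot": [0,0,0]},
  {"hand": -1,"dp": [-1,0,59],"delta_rot": [0,0,0]},
  {"hand": -1,"dp": [-1,-5,65],"delta_rot": [0,0,0]},
  {"hand": -1,"dp": [-1,-9.5,70],"delta_rot": [0,0,0]},
  {"hand": -1,"dp": [-1,-15,76],"delta_rot": [0,0,0]},
  {"hand": -1,"dp": [-1,-20,81],"delta_rot": [0,0,0]},
  {"hand": -1,"dp": [-1,-18,85],"delta_rot": [0,0,0]},
  {"hand": -1,"dp": [-1,-17,87.5],"delta_rot": [0,0,0]},
  {"hand": -1,"dp": [-1,-17,87.5],"delta_rot": [0,0,0]},
])

```text
t: 12.02
tool_pos: [0.598, 0.0379, 0.0189]
tcp_rot: [0.341, 0.939, 0.044, 0.016]
ft_force: [-0.4, 0.6, -0.9]
grip_width: -0.0002
```

```bash
python3 - <<'E'
from h import *
tip(1,76); C=snap('wrist','w9')
im=cv2.imread('pics/w9.png')[190:290,200:320]
cv2.imwrite(f'pics/w9y.png',cv2.resize(im,None,fx=6,fy=6,interpolation=cv2.INTER_CUBIC))
E
```

```text
tip x 52.3 out 22.0 z 47.3 F [-0.4  0.6 -0.9] t 12.03
```

View pics/w9y.png

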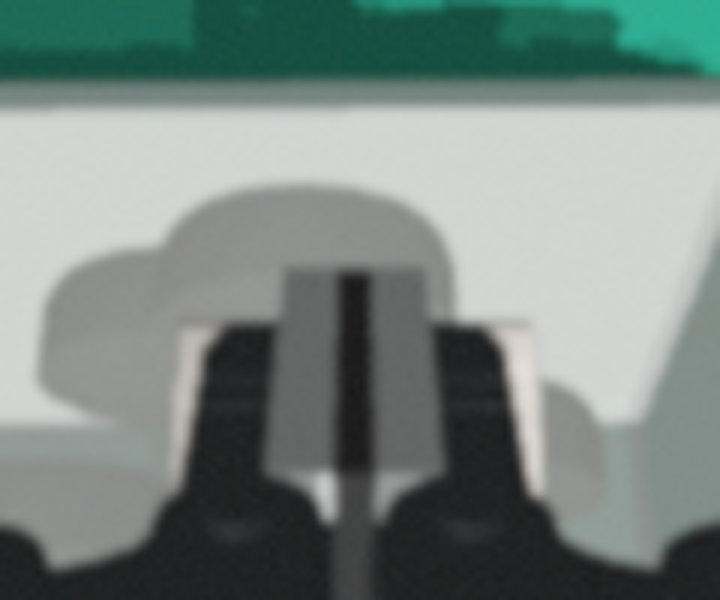

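Call:
arm_command([
  {"hand": -1,"dp": [0,0.8,0.7],"delta_rot": [0,0,0]},
  {"hand": -1,"dp": [0,1.6,1.4],"delta_rot": [0,0,0]},
  {"hand": -1,"dp": [0,2.4,2.1],"delta_rot": [0,0,0]},
  {"hand": -1,"dp": [0,2.4,2.1],"delta_rot": [0,0,0]},
])

```text
t: 12.58
tool_pos: [0.5983, 0.0365, 0.0185]
tcp_rot: [0.34, 0.939, 0.045, 0.016]
ft_force: [-1.5, 6.8, 0.1]
grip_width: 0.0001
```

Call:
arm_command([
  {"hand": -1,"dp": [0,0.8,0.7],"delta_rot": [0,0,0]},
  {"hand": -1,"dp": [0,1.6,1.4],"delta_rot": [0,0,0]},
  {"hand": -1,"dp": [0,1.6,1.4],"delta_rot": [0,0,0]},
])

```text
t: 12.95
tool_pos: [0.5985, 0.0351, 0.018]
tcp_rot: [0.339, 0.94, 0.045, 0.016]
ft_force: [-1.6, 8.6, -0.7]
grip_width: -0.0002
```

Call:
arm_command([
  {"hand": -1,"dp": [0,0.8,0.7],"delta_rot": [0,0,0]},
  {"hand": -1,"dp": [0,0.8,0.7],"delta_rot": [0,0,0]},
])

```text
t: 13.2
tool_pos: [0.5985, 0.034, 0.0178]
tcp_rot: [0.339, 0.94, 0.045, 0.016]
ft_force: [-1.2, 8.2, -2.4]
grip_width: 0.0002
```

Call:
arm_command([
  {"hand": -1,"dp": [0,0.8,0.7],"delta_rot": [0,0,0]},
  {"hand": -1,"dp": [0,0.8,0.7],"delta_rot": [0,0,0]},
])

```text
t: 13.45
tool_pos: [0.5988, 0.0313, 0.0185]
tcp_rot: [0.341, 0.939, 0.045, 0.016]
ft_force: [0.3, 0.7, -1.7]
grip_width: 0.0001
```

Call:
arm_command([
  {"hand": -1,"dp": [0,0.8,0.7],"delta_rot": [0,0,0]},
  {"hand": -1,"dp": [0,0.8,0.7],"delta_rot": [0,0,0]},
])

```text
t: 13.7
tool_pos: [0.5991, 0.0291, 0.0192]
tcp_rot: [0.341, 0.939, 0.044, 0.016]
ft_force: [-1.0, -0.3, -0.3]
grip_width: -0.0001
```

Call:
arm_command([
  {"hand": -1,"dp": [0,0.4,0.3],"delta_rot": [0,0,0]},
  {"hand": -1,"dp": [0,0.4,0.3],"delta_rot": [0,0,0]},
])

```text
t: 13.95
tool_pos: [0.5991, 0.029, 0.0189]
tcp_rot: [0.341, 0.939, 0.044, 0.016]
ft_force: [-0.3, 0.1, -0.6]
grip_width: -0.0002
```

```bash
python3 - <<'E'
from h import *
tip(1,76)
E
```

```text
tip x 52.5 out 13.0 z 47.3 F [-0.3  0.1 -0.6] t 13.95
```

Call:
arm_command([
  {"hand": -1,"dp": [0,-15,-24],"delta_rot": [0,0,0]},
  {"hand": -1,"dp": [0,-5,-55],"delta_rot": [0,0,0]},
  {"hand": -1,"dp": [0,11,-94],"delta_rot": [0,0,0]},
  {"hand": -1,"dp": [-40,0,-120],"delta_rot": [0,0,0]},
  {"hand": -1,"dp": [-40,0,-120],"delta_rot": [0,0,0]},
])

```text
t: 14.58
tool_pos: [0.5507, 0.1036, 0.1121]
tcp_rot: [0.341, 0.939, 0.046, 0.017]
ft_force: [0.7, -0.4, -0.9]
grip_width: -0.0001
```

```bash
python3 - <<'E'
from h import *
tip(1,76); C=snap('wrist','w10')
im=cv2.imread('pics/w10.png')[100:250,140:400]
cv2.imwrite('pics/w10z.png',cv2.resize(im,None,fx=3,fy=3.5,interpolation=cv2.INTER_CUBIC))
T=cam('top'); print('bottle cap',f(onz(T,(380,261),.09)),'body',f(onz(T,(370,257),0.03)),'bearing',f(onz(T,(380,185),.016)))
# intermediate: vertical, yaw -90 about tool z
R1=Rt(1,0)@R.from_euler('z',-90,degrees=True).as_matrix()
mv([-180,60,270],R1)
E
```

```text
tip x 11.4 out 91.9 z 140.5 F [ 0.7 -0.5 -0.9] t 14.57
bottle cap [-178.97109965 -156.42503108   90.        ] body [-176.61016118 -152.1834447    30.        ] bearing [ -12.12527868 -199.42978026   16.        ]
now [ 12.3 143.4 111.5] dp [-192.3  165.6  -68.4] rot [ 31.3  31.1 -86. ]
```

View pics/w10z.png

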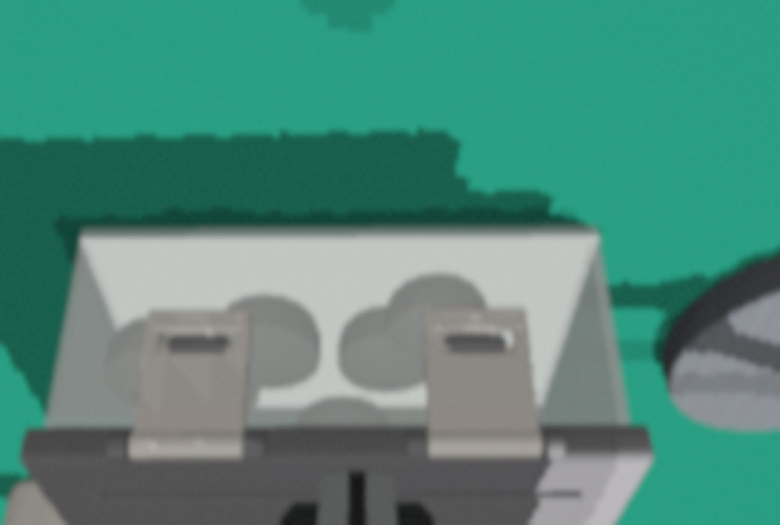

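```bash
python3 - <<'E'
from h import *
R1=Rt(1,0)@R.from_euler('z',-90,degrees=True).as_matrix()
mv([-20,180,220],R1)
mv([-180,100,250],R1)
E
```

```text
now [ 12.3 143.4 111.5] dp [ -32.1   41.5 -106.7] rot [ 31.3  31.1 -86. ]
now [ 12.3 143.4 111.5] dp [-192.2  122.1  -78.7] rot [ 31.3  31.1 -86. ]
```

Call:
arm_command([
  {"hand": -1,"dp": [-32,42,-107],"delta_rot": [0,0,0]},
  {"hand": -1,"dp": [-32,42,-107],"delta_rot": [0,0,0]},
  {"hand": -1,"dp": [-100,80,-93],"delta_rot": [31.3,31.1,-86]},
  {"hand": -1,"dp": [-192,122,-79],"delta_rot": [31.3,31.1,-86]},
  {"hand": -1,"dp": [-192,122,-79],"delta_rot": [31.3,31.1,-86]},
  {"hand": -1,"dp": [-192,122,-79],"delta_rot": [31.3,31.1,-86]},
  {"hand": -1,"dp": [-192,122,-79],"delta_rot": [31.3,31.1,-86]},
  {"hand": -1,"dp": [-192,122,-79],"delta_rot": [31.3,31.1,-86]},
  {"hand": -1,"dp": [-192,122,-79],"delta_rot": [31.3,31.1,-86]},
  {"hand": -1,"dp": [-192,122,-79],"delta_rot": [31.3,31.1,-86]},
  {"hand": -1,"dp": [-192,122,-79],"delta_rot": [31.3,31.1,-86]},
  {"hand": -1,"dp": [-192,122,-79],"delta_rot": [31.3,31.1,-86]},
])

```text
t: 16.12
tool_pos: [0.3659, 0.0396, 0.2492]
tcp_rot: [-0.0, 0.675, 0.738, -0.001]
ft_force: [-1.3, -0.6, -0.5]
grip_width: 0.0
```

```bash
python3 - <<'E'
from h import *
st()
mv([-190,-60,270],Rt(-1,0))
mv([-120,-200,270],Rt(-1,40))
E
```

```text
t 16.12 pos [-178.6   98.   249.2] F [-1.3 -0.5 -0.5] j [-0.09 -0.05 -0.5   1.13 -0.   -0.18]
now [-178.6   98.   249.2] dp [-158.1  -10.4  -20.5] rot [ -0.2  -0.  -90.4]
now [-178.6   98.   249.2] dp [-297.6   60.6  -20.5] rot [-31.4  31.4 -86.4]
```

Call:
arm_command([
  {"hand": -1,"dp": [-60,-5,-20],"delta_rot": [-31.4,31.4,-86.4]},
  {"hand": -1,"dp": [-120,-5,-20],"delta_rot": [-31.4,31.4,-86.4]},
  {"hand": -1,"dp": [-160,-5,-20],"delta_rot": [-31.4,31.4,-86.4]},
  {"hand": -1,"dp": [-220,20,-20],"delta_rot": [-31.4,31.4,-86.4]},
  {"hand": -1,"dp": [-270,40,-20],"delta_rot": [-31.4,31.4,-86.4]},
  {"hand": -1,"dp": [-298,61,-20],"delta_rot": [-31.4,31.4,-86.4]},
  {"hand": -1,"dp": [-298,61,-20],"delta_rot": [-31.4,31.4,-86.4]},
  {"hand": -1,"dp": [-298,61,-20],"delta_rot": [-31.4,31.4,-86.4]},
  {"hand": -1,"dp": [-298,61,-20],"delta_rot": [-31.4,31.4,-86.4]},
  {"hand": -1,"dp": [-298,61,-20],"delta_rot": [-31.4,31.4,-86.4]},
  {"hand": -1,"dp": [-298,61,-20],"delta_rot": [-31.4,31.4,-86.4]},
])

```text
t: 17.5
tool_pos: [0.4533, -0.2498, 0.2675]
tcp_rot: [-0.019, -0.047, 0.938, 0.343]
ft_force: [-0.4, -0.1, -0.3]
grip_width: -0.0
```

```bash
python3 - <<'E'
from h import *
st()
planT(-1,40,-43,-60,[(120,200),(65,125)])
E
```

```text
t 17.5 pos [-119.1 -198.3  267.5] F [-0.4 -0.  -0.3] j [-0.89  0.71  0.36  1.84  0.36 -2.67]
rot [ 0.2 -0.3  0.2]
(np.float64(96.21685844159805), np.float64(171.65635560459782)) [-76.6 -29.9 100. ]
(np.float64(41.21685844159805), np.float64(96.65635560459782)) [-77.1 -36.3 192.8]
```

Call:
arm_command([
  {"hand": -1,"dp": [-40,-15,50],"delta_rot": [0,0,0]},
  {"hand": -1,"dp": [-77,-30,100],"delta_rot": [0,0,0]},
  {"hand": -1,"dp": [-77,-30,100],"delta_rot": [0,0,0]},
  {"hand": -1,"dp": [-77,-30,100],"delta_rot": [0,0,0]},
])

```text
t: 18.0
tool_pos: [0.5256, -0.2003, 0.1739]
tcp_rot: [-0.018, -0.047, 0.938, 0.342]
ft_force: [-0.5, -0.8, 0.5]
grip_width: 0.0003
```

```bash
python3 - <<'E'
from h import *
st(); tip(-1,-60); snap('wrist','w11')
im=cv2.imread('pics/w11.png')[80:280,120:390]
cv2.imwrite('pics/w11z.png',cv2.resize(im,None,fx=2.95,fy=2.95,interpolation=cv2.INTER_CUBIC))
E
```

```text
t 18.0 pos [ -42.4 -156.   173.9] F [-0.6 -0.8  0.5] j [-0.76  0.79  0.3   1.64  0.43 -2.56]
tip x -42.2 out 119.8 z 202.2 F [-0.6 -0.8  0.5] t 18.0
```

View pics/w11z.png

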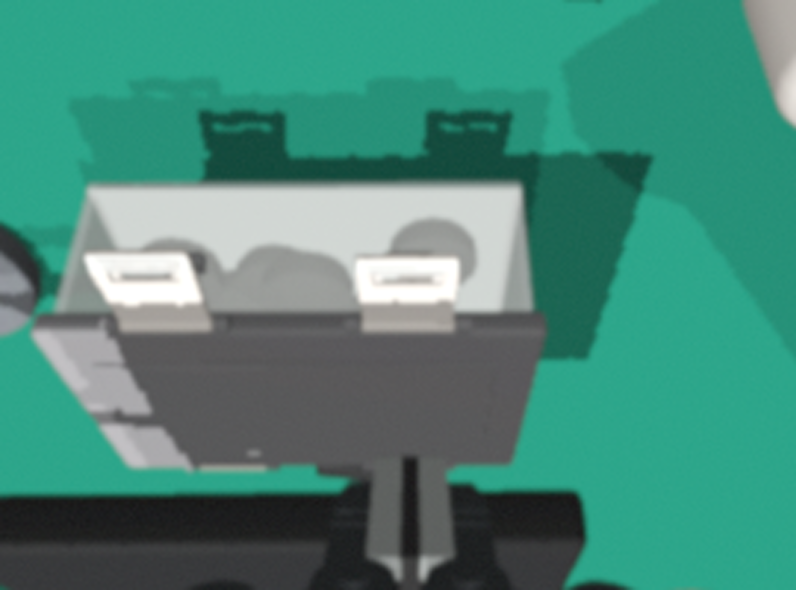

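```bash
python3 - <<'E'
from h import *
C=ld('w11'); z=lambda u,v:(120+u/2.95,80+v/2.95)
for n,h,l in [('lid',90,[(32,328),(545,325),(132,467),(513,463)]),('tub0',0,[(88,185),(520,185)]),('hinge',86,[(122,330),(212,330),(363,330),(455,330)])]:
    for p in l: print(n,f(onz(C,z(*p),h/1000)).round(1))
planT(-1,40,-42,-60,[(65,125),(35,105),(27,100),(27,65),(28,57),(28,50),(24,48),(22,47)])
E
```

```text
lid [103.9 -63.8  90. ]
lid [-97.1 -67.6  90. ]
lid [103.9  75.   90. ]
lid [-100.3   67.7   90. ]
tub0 [106.2 -47.4   0. ]
tub0 [-96.1 -48.9   0. ]
hinge [ 71.6 -56.3  86. ]
hinge [ 35.3 -56.6  86. ]
hinge [-25.6 -57.1  86. ]
hinge [-62.7 -57.4  86. ]
rot [-0.  -0.2  0.2]
(np.float64(41.21685844159805), np.float64(96.65635560459782)) [-0.6 -7.5 95.6]
(np.float64(11.216858441598049), np.float64(76.65635560459782)) [ -0.7   2.6 130.2]
(np.float64(3.216858441598049), np.float64(71.65635560459782)) [ -0.7   5.5 139.1]
(np.float64(3.216858441598049), np.float64(36.65635560459781)) [ -0.7 -17.  166. ]
(np.float64(4.216858441598049), np.float64(28.656355604597813)) [ -0.7 -22.9 171.4]
(np.float64(4.216858441598049), np.float64(21.656355604597813)) [ -0.7 -27.4 176.8]
(np.float64(0.216858441598049), np.float64(19.656355604597813)) [ -0.7 -25.6 180.9]
(np.float64(-1.783141558401951), np.float64(18.656355604597813)) [ -0.7 -24.7 183. ]
```

```bash
python3 - <<'E'
from h import *
planT(-1,40,-43.5,-60,[(75,135),(40,98),(30,88),(27,75),(27,65)])
E
```

```text
rot [-0.  -0.2  0.2]
(np.float64(51.21685844159805), np.float64(106.65635560459782)) [ 1.  -8.8 81.5]
(np.float64(16.21685844159805), np.float64(69.65635560459782)) [  0.8  -5.7 132.3]
(np.float64(6.216858441598049), np.float64(59.65635560459781)) [  0.8  -4.5 146.4]
(np.float64(3.216858441598049), np.float64(46.65635560459781)) [  0.8 -10.5 158.3]
(np.float64(3.216858441598049), np.float64(36.65635560459781)) [  0.8 -17.  166. ]
```

Call:
arm_command([
  {"hand": -1,"dp": [1,-5,40],"delta_rot": [0,0,0]},
  {"hand": -1,"dp": [1,-9,81],"delta_rot": [0,0,0]},
  {"hand": -1,"dp": [1,-7,110],"delta_rot": [0,0,0]},
  {"hand": -1,"dp": [1,-6,132],"delta_rot": [0,0,0]},
  {"hand": -1,"dp": [1,-5,140],"delta_rot": [0,0,0]},
  {"hand": -1,"dp": [1,-4.5,146],"delta_rot": [0,0,0]},
  {"hand": -1,"dp": [1,-7.5,152],"delta_rot": [0,0,0]},
  {"hand": -1,"dp": [1,-10.5,158],"delta_rot": [0,0,0]},
  {"hand": -1,"dp": [1,-14,162],"delta_rot": [0,0,0]},
  {"hand": -1,"dp": [1,-17,166],"delta_rot": [0,0,0]},
  {"hand": -1,"dp": [1,-17,166],"delta_rot": [0,0,0]},
])

```text
t: 19.42
tool_pos: [0.5154, -0.1075, 0.0354]
tcp_rot: [-0.017, -0.047, 0.938, 0.342]
ft_force: [1.1, -0.8, -0.4]
grip_width: 0.0002
```

```bash
python3 - <<'E'
from h import *
st();tip(-1,-60); snap('wrist','w12')
planT(-1,40,-43.5,-60,[(28,57),(28,50),(24,48),(22,47)])
im=cv2.imread('pics/w12.png')[190:290,200:320]
cv2.imwrite('pics/w12y.png',cv2.resize(im,None,fx=6,fy=6,interpolation=cv2.INTER_CUBIC))
E
```

```text
t 19.43 pos [-43.7 -62.7  35.4] F [ 1.  -0.9 -0.4] j [-0.66  0.81 -0.05  1.23  0.48 -2.47]
tip x -43.6 out 26.5 z 63.7 F [ 1.  -0.9 -0.4] t 19.43
rot [ 0.1 -0.2  0.3]
(np.float64(4.216858441598049), np.float64(28.656355604597813)) [-0.2 -5.6  4.3]
(np.float64(4.216858441598049), np.float64(21.656355604597813)) [ -0.2 -10.1   9.7]
(np.float64(0.216858441598049), np.float64(19.656355604597813)) [-0.2 -8.4 13.8]
(np.float64(-1.783141558401951), np.float64(18.656355604597813)) [-0.2 -7.5 15.8]
```

View pics/w12y.png

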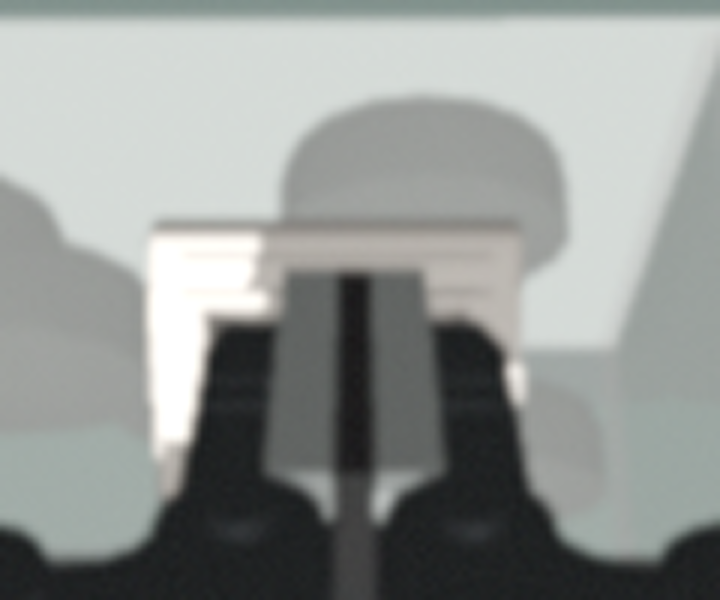

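Call:
arm_command([
  {"hand": -1,"dp": [-0.5,-3,2.5],"delta_rot": [0,0,0]},
  {"hand": -1,"dp": [-1,-5.5,4.5],"delta_rot": [0,0,0]},
  {"hand": -1,"dp": [-1.5,-8,7],"delta_rot": [0,0,0]},
  {"hand": -1,"dp": [-1.5,-10,10],"delta_rot": [0,0,0]},
  {"hand": -1,"dp": [-1.5,-9,12],"delta_rot": [0,0,0]},
  {"hand": -1,"dp": [-1.5,-8.4,13.8],"delta_rot": [0,0,0]},
  {"hand": -1,"dp": [-1.5,-7.5,15.8],"delta_rot": [0,0,0]},
  {"hand": -1,"dp": [-1.5,-7.5,15.8],"delta_rot": [0,0,0]},
])

```text
t: 20.48
tool_pos: [0.5166, -0.1028, 0.019]
tcp_rot: [-0.017, -0.047, 0.938, 0.342]
ft_force: [0.6, -1.8, 0.4]
grip_width: 0.0
```

```bash
python3 - <<'E'
from h import *
tip(-1,-60); snap('wrist','w13')
im=cv2.imread('pics/w13.png')[190:290,200:320]
cv2.imwrite('pics/w13y.png',cv2.resize(im,None,fx=6,fy=6,interpolation=cv2.INTER_CUBIC))
E
```

```text
tip x -42.0 out 21.9 z 47.3 F [ 0.4 -1.8  0.4] t 20.48
```

View pics/w13y.png

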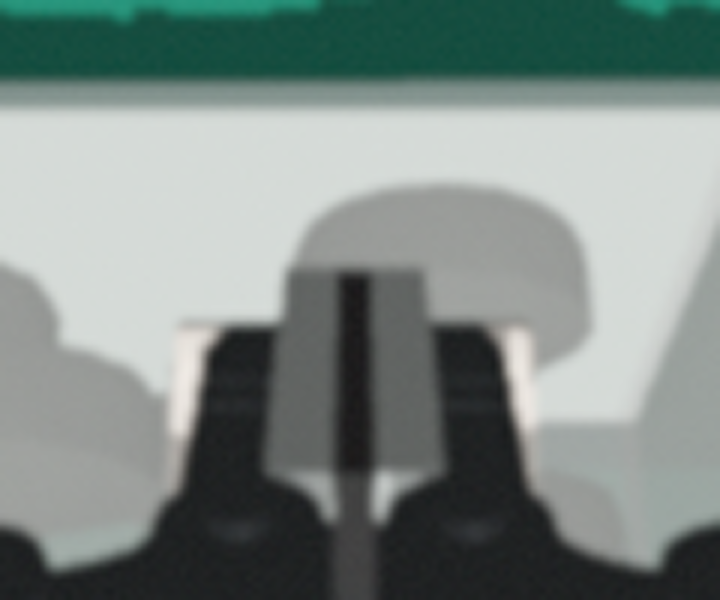

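Same state as the left clips, centred. Push slowly.

Call:
arm_command([
  {"hand": -1,"dp": [0,0.8,0.7],"delta_rot": [0,0,0]},
  {"hand": -1,"dp": [0,1.6,1.4],"delta_rot": [0,0,0]},
  {"hand": -1,"dp": [0,1.6,1.4],"delta_rot": [0,0,0]},
])

```text
t: 20.9
tool_pos: [0.5166, -0.1016, 0.0188]
tcp_rot: [-0.017, -0.047, 0.939, 0.341]
ft_force: [-0.2, -5.7, -1.4]
grip_width: 0.0
```

Call:
arm_command([
  {"hand": -1,"dp": [0,0.8,0.7],"delta_rot": [0,0,0]},
  {"hand": -1,"dp": [0,1.6,1.4],"delta_rot": [0,0,0]},
  {"hand": -1,"dp": [0,1.6,1.4],"delta_rot": [0,0,0]},
])

```text
t: 21.28
tool_pos: [0.5165, -0.1008, 0.0184]
tcp_rot: [-0.017, -0.048, 0.939, 0.34]
ft_force: [-0.2, -9.2, -1.8]
grip_width: -0.0004
```

Call:
arm_command([
  {"hand": -1,"dp": [0,0.8,0.7],"delta_rot": [0,0,0]},
  {"hand": -1,"dp": [0,0.8,0.7],"delta_rot": [0,0,0]},
])

```text
t: 21.52
tool_pos: [0.5165, -0.1002, 0.0182]
tcp_rot: [-0.016, -0.048, 0.939, 0.34]
ft_force: [0.3, -10.6, -2.1]
grip_width: 0.0002
```

Call:
arm_command([
  {"hand": -1,"dp": [0,0.4,0.7],"delta_rot": [0,0,0]},
  {"hand": -1,"dp": [0,0.4,0.7],"delta_rot": [0,0,0]},
])

```text
t: 21.78
tool_pos: [0.5164, -0.0995, 0.0179]
tcp_rot: [-0.016, -0.048, 0.939, 0.34]
ft_force: [-0.1, -9.3, -3.0]
grip_width: 0.0004
```

Call:
arm_command([
  {"hand": -1,"dp": [0,0.5,0.6],"delta_rot": [0,0,0]},
  {"hand": -1,"dp": [0,0.5,0.6],"delta_rot": [0,0,0]},
])

```text
t: 22.02
tool_pos: [0.5162, -0.0984, 0.0176]
tcp_rot: [-0.017, -0.048, 0.939, 0.34]
ft_force: [-0.9, -8.8, -3.4]
grip_width: 0.0003
```

Call:
arm_command([
  {"hand": -1,"dp": [0,0.7,0.7],"delta_rot": [0,0,0]},
  {"hand": -1,"dp": [0,0.7,0.7],"delta_rot": [0,0,0]},
])

```text
t: 22.28
tool_pos: [0.5158, -0.0945, 0.0187]
tcp_rot: [-0.017, -0.047, 0.938, 0.343]
ft_force: [-1.0, 1.0, -0.2]
grip_width: -0.0
```

Call:
arm_command([
  {"hand": -1,"dp": [0,0.7,0.6],"delta_rot": [0,0,0]},
  {"hand": -1,"dp": [0,0.7,0.6],"delta_rot": [0,0,0]},
])

```text
t: 22.52
tool_pos: [0.5156, -0.0935, 0.0185]
tcp_rot: [-0.017, -0.047, 0.938, 0.343]
ft_force: [-0.3, -0.8, -0.1]
grip_width: 0.0
```

```bash
python3 - <<'E'
from h import *
tip(-1,-60)
E
```

```text
tip x -42.1 out 12.6 z 46.8 F [-0.4 -0.7 -0.1] t 22.52
```

Call:
arm_command([
  {"hand": -1,"dp": [0,-15,-24],"delta_rot": [0,0,0]},
  {"hand": -1,"dp": [0,-8,-55],"delta_rot": [0,0,0]},
  {"hand": -1,"dp": [0,5,-94],"delta_rot": [0,0,0]},
  {"hand": -1,"dp": [-50,5,-94],"delta_rot": [0,0,0]},
  {"hand": -1,"dp": [-96,5,-94],"delta_rot": [0,0,0]},
  {"hand": -1,"dp": [-96,5,-94],"delta_rot": [0,0,0]},
  {"hand": -1,"dp": [-96,5,-94],"delta_rot": [0,0,0]},
])

```text
t: 23.4
tool_pos: [0.6161, -0.1405, 0.0932]
tcp_rot: [-0.017, -0.047, 0.938, 0.343]
ft_force: [0.4, 0.4, 0.6]
grip_width: 0.0002
```

```bash
python3 - <<'E'
from h import *
st();tip(-1,-60); snap('wrist','w14')
planT(-1,40,54,-60,[(40,102),(30,92),(27,75),(27,65),(28,57),(28,50),(24,48),(22,47)])
im=cv2.imread('pics/w14.png')[100:260,120:390]
cv2.imwrite('pics/w14z.png',cv2.resize(im,None,fx=2.95,fy=2.95,interpolation=cv2.INTER_CUBIC))
E
```

```text
t 23.4 pos [  53.4 -105.    93.2] F [0.5 0.4 0.6] j [-0.61  0.93  0.37  1.51  0.51 -2.42]
tip x 53.5 out 68.9 z 121.5 F [0.5 0.4 0.6] t 23.4
rot [ 0.1 -0.2  0.2]
(np.float64(16.21685844159805), np.float64(73.65635560459782)) [-1.   9.5 33.9]
(np.float64(6.216858441598049), np.float64(63.65635560459781)) [-1.1 10.7 48. ]
(np.float64(3.216858441598049), np.float64(46.65635560459781)) [-1.1  2.  62.9]
(np.float64(3.216858441598049), np.float64(36.65635560459781)) [-1.1 -4.4 70.5]
(np.float64(4.216858441598049), np.float64(28.656355604597813)) [ -1.1 -10.3  76. ]
(np.float64(4.216858441598049), np.float64(21.656355604597813)) [ -1.1 -14.9  81.4]
(np.float64(0.216858441598049), np.float64(19.656355604597813)) [ -1.1 -13.1  85.5]
(np.float64(-1.783141558401951), np.float64(18.656355604597813)) [ -1.1 -12.2  87.5]
```

View pics/w14z.png

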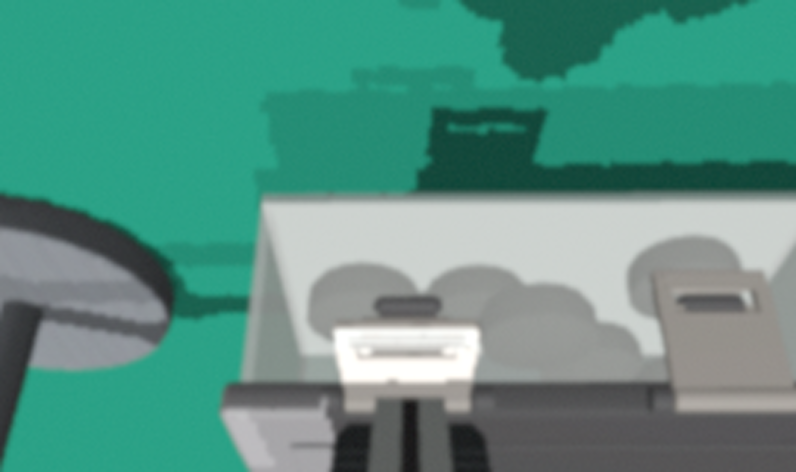

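Call:
arm_command([
  {"hand": -1,"dp": [0,9.5,34],"delta_rot": [0,0,0]},
  {"hand": -1,"dp": [0,10,42],"delta_rot": [0,0,0]},
  {"hand": -1,"dp": [0,10,48],"delta_rot": [0,0,0]},
  {"hand": -1,"dp": [0,6,55],"delta_rot": [0,0,0]},
  {"hand": -1,"dp": [0,2,63],"delta_rot": [0,0,0]},
  {"hand": -1,"dp": [0,-4.5,70],"delta_rot": [0,0,0]},
  {"hand": -1,"dp": [0,-10,76],"delta_rot": [0,0,0]},
  {"hand": -1,"dp": [0,-15,81],"delta_rot": [0,0,0]},
  {"hand": -1,"dp": [0,-14,83.5],"delta_rot": [0,0,0]},
  {"hand": -1,"dp": [0,-13,85.5],"delta_rot": [0,0,0]},
  {"hand": -1,"dp": [0,-12,87.5],"delta_rot": [0,0,0]},
  {"hand": -1,"dp": [0,-12,87.5],"delta_rot": [0,0,0]},
])

```text
t: 24.95
tool_pos: [0.6123, -0.0939, 0.0191]
tcp_rot: [-0.017, -0.047, 0.938, 0.342]
ft_force: [-0.2, 0.4, 0.0]
grip_width: -0.0002
```

```bash
python3 - <<'E'
from h import *
tip(-1,-60); snap('wrist','w15')
im=cv2.imread('pics/w15.png')[190:290,200:320]
cv2.imwrite('pics/w15y.png',cv2.resize(im,None,fx=6,fy=6,interpolation=cv2.INTER_CUBIC))
E
```

```text
tip x 54.1 out 22.1 z 47.4 F [-0.2  0.4  0. ] t 24.95
```

View pics/w15y.png

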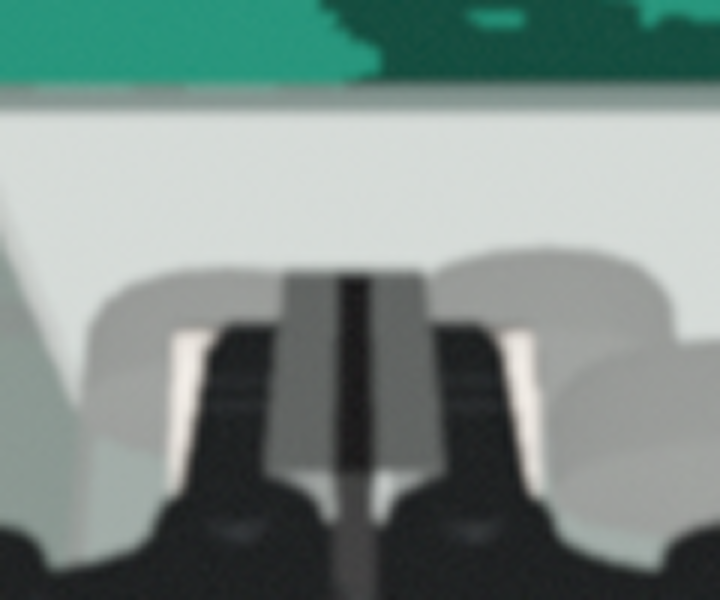

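Call:
arm_command([
  {"hand": -1,"dp": [0,0.8,0.8],"delta_rot": [0,0,0]},
  {"hand": -1,"dp": [0,1.5,1.6],"delta_rot": [0,0,0]},
  {"hand": -1,"dp": [0,1.5,1.6],"delta_rot": [0,0,0]},
])

```text
t: 25.38
tool_pos: [0.6121, -0.0921, 0.0187]
tcp_rot: [-0.017, -0.047, 0.938, 0.342]
ft_force: [0.3, -2.5, -0.9]
grip_width: -0.0002
```

Call:
arm_command([
  {"hand": -1,"dp": [0,0.7,0.7],"delta_rot": [0,0,0]},
  {"hand": -1,"dp": [0,1.4,1.5],"delta_rot": [0,0,0]},
  {"hand": -1,"dp": [0,1.4,1.5],"delta_rot": [0,0,0]},
])

```text
t: 25.75
tool_pos: [0.6121, -0.0913, 0.0183]
tcp_rot: [-0.016, -0.047, 0.939, 0.341]
ft_force: [-0.4, -5.5, -0.4]
grip_width: -0.0002
```

Call:
arm_command([
  {"hand": -1,"dp": [0,0.6,0.7],"delta_rot": [0,0,0]},
  {"hand": -1,"dp": [0,0.6,0.7],"delta_rot": [0,0,0]},
])

```text
t: 26.0
tool_pos: [0.6121, -0.091, 0.0182]
tcp_rot: [-0.016, -0.047, 0.939, 0.341]
ft_force: [-0.3, -7.2, 0.8]
grip_width: -0.0
```

Call:
arm_command([
  {"hand": -1,"dp": [0,0.5,0.6],"delta_rot": [0,0,0]},
  {"hand": -1,"dp": [0,0.5,0.6],"delta_rot": [0,0,0]},
])

```text
t: 26.25
tool_pos: [0.6121, -0.0906, 0.018]
tcp_rot: [-0.016, -0.047, 0.939, 0.34]
ft_force: [0.1, -8.5, 0.4]
grip_width: 0.0002
```

Call:
arm_command([
  {"hand": -1,"dp": [0,0.6,0.7],"delta_rot": [0,0,0]},
  {"hand": -1,"dp": [0,0.6,0.7],"delta_rot": [0,0,0]},
])

```text
t: 26.5
tool_pos: [0.612, -0.0899, 0.0178]
tcp_rot: [-0.016, -0.047, 0.939, 0.34]
ft_force: [-0.3, -9.2, -0.0]
grip_width: 0.0
```

Call:
arm_command([
  {"hand": -1,"dp": [0,0.5,0.6],"delta_rot": [0,0,0]},
  {"hand": -1,"dp": [0,0.5,0.6],"delta_rot": [0,0,0]},
])

```text
t: 26.75
tool_pos: [0.6119, -0.089, 0.0175]
tcp_rot: [-0.016, -0.047, 0.939, 0.34]
ft_force: [0.5, -9.0, -0.9]
grip_width: 0.0
```

Call:
arm_command([
  {"hand": -1,"dp": [0,0.5,0.6],"delta_rot": [0,0,0]},
  {"hand": -1,"dp": [0,0.5,0.6],"delta_rot": [0,0,0]},
])

```text
t: 27.0
tool_pos: [0.6117, -0.0874, 0.0172]
tcp_rot: [-0.016, -0.047, 0.939, 0.341]
ft_force: [0.8, -5.9, -2.4]
grip_width: -0.0001
```

Call:
arm_command([
  {"hand": -1,"dp": [0,0.6,0.7],"delta_rot": [0,0,0]},
  {"hand": -1,"dp": [0,0.6,0.7],"delta_rot": [0,0,0]},
])

```text
t: 27.25
tool_pos: [0.6111, -0.084, 0.0178]
tcp_rot: [-0.017, -0.047, 0.938, 0.343]
ft_force: [0.6, 0.2, -0.2]
grip_width: 0.0005
```

Call:
arm_command([
  {"hand": -1,"dp": [0,0.7,0.6],"delta_rot": [0,0,0]},
  {"hand": -1,"dp": [0,0.7,0.6],"delta_rot": [0,0,0]},
])

```text
t: 27.5
tool_pos: [0.6112, -0.0835, 0.0177]
tcp_rot: [-0.017, -0.048, 0.938, 0.342]
ft_force: [0.2, 0.3, -0.3]
grip_width: -0.0003
```

```bash
python3 - <<'E'
from h import *
tip(-1,-60)
E
```

```text
tip x 54.0 out 11.6 z 46.0 F [ 0.2  0.3 -0.3] t 27.5
```

Snapped. Retreat and check.

Call:
arm_command([
  {"hand": -1,"dp": [0,-15,-24],"delta_rot": [0,0,0]},
  {"hand": -1,"dp": [0,-8,-55],"delta_rot": [0,0,0]},
  {"hand": -1,"dp": [0,0,-94],"delta_rot": [0,0,0]},
  {"hand": -1,"dp": [40,-20,-150],"delta_rot": [0,0,0]},
  {"hand": -1,"dp": [40,-20,-170],"delta_rot": [0,0,0]},
  {"hand": -1,"dp": [40,-20,-170],"delta_rot": [0,0,0]},
  {"hand": -1,"dp": [40,-20,-170],"delta_rot": [0,0,0]},
])

```text
t: 28.38
tool_pos: [0.5839, -0.211, 0.1339]
tcp_rot: [-0.017, -0.048, 0.938, 0.343]
ft_force: [0.2, 0.5, 0.0]
grip_width: 0.0002
```

```bash
python3 - <<'E'
from h import *
st(); snap('wrist','w16'); snap('top','t16'); snap('side','s16')
im=cv2.imread('pics/w16.png')[80:280,120:390]
cv2.imwrite('pics/w16z.png',cv2.resize(im,None,fx=2.95,fy=2.95,interpolation=cv2.INTER_CUBIC))
a=cv2.imread('pics/t16.png');b=cv2.imread('pics/s16.png')
cv2.imwrite('pics/ts.png',cv2.resize(np.hstack([a[40:280,170:420],b[100:340,170:370]]),None,fx=1.75,fy=1.75,interpolation=cv2.INTER_CUBIC))
E
```

```text
t 28.38 pos [  14.6 -172.2  133.9] F [0.3 0.5 0. ] j [-0.72  0.93  0.48  1.66  0.46 -2.52]
```

View pics/w16z.png

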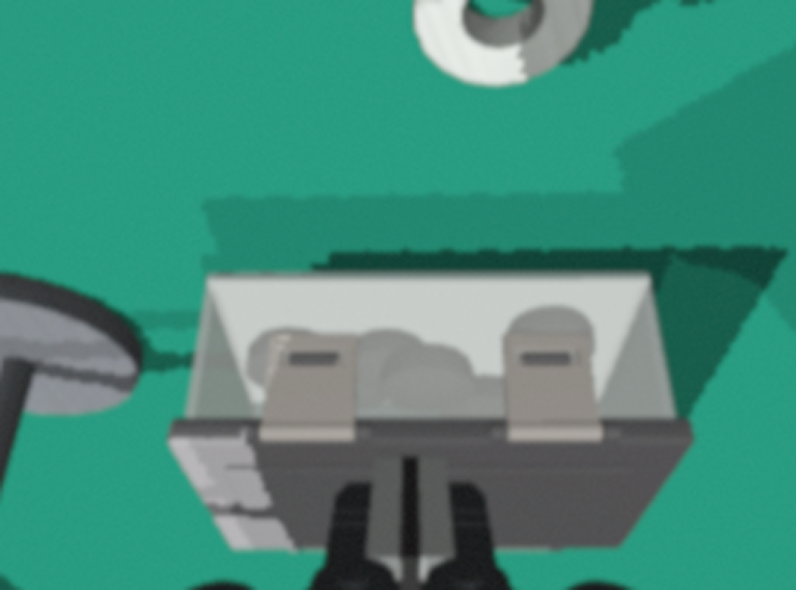

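View pics/ts.png

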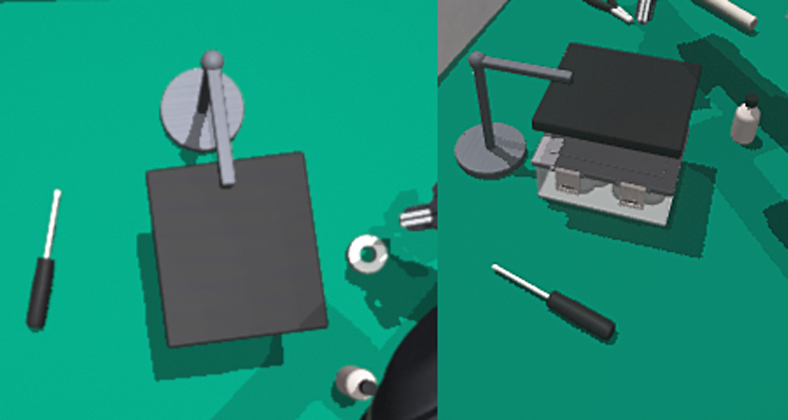

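```bash
python3 - <<'E'
from h import *
a=cv2.imread('pics/side0.png').astype(int);b=cv2.imread('pics/s16.png').astype(int)
for n,(x0,y0,x1,y1) in dict(bottle=(335,150,360,185),driver=(198,248,275,296),lamp=(180,125,245,200),tubcorner=(285,215,310,235)).items():
    d=np.abs(a-b).max(2)[y0:y1,x0:x1]; print(n,(d>40).mean().round(3))
cv2.imwrite('pics/cmp.png',cv2.resize(np.vstack([a[130:240,220:370],b[130:240,220:370]]).astype('uint8'),None,fx=2.7,fy=2.7))
E
```

```text
bottle 0.313
driver 0.0
lamp 0.002
tubcorner 0.026
```

View pics/cmp.png

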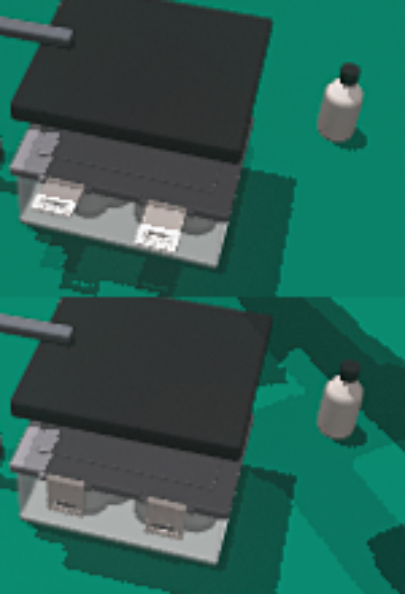

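Nothing has moved: the bottle, box and lamp sit at the same pixels, and the bottle's changed pixels are only the arm's shadow. Handing in.

```bash
python3 - <<'E'
from h import *
print(bot.sign_off())
E
```

```text
the job is handed in; nothing more can be done
None
```

All four clips are snapped home, and the job was handed in at about 28.5 s, well under the 72 s limit. I pressed them in the order listed: near left, far left, near right, far right. I used the shut fingertips with the gripper leaning about 40° outwards.

- **Snap and forces:** on each clip the force rose to about 8–11 N, then dropped to about zero as it snapped. The highest reading was about 11 N, below the 14 N at which the box slides and the 25 N at which the clips may break. I only had readings at the end of each small step, so a brief peak in between could have gone unseen.
- **Clips:** in the last wrist and side pictures, all four clips hang flat against the box with the catch showing through the window.
- **Surroundings:** the side picture matches the first one at the lamp, box, bottle and screwdriver. The bottle area did fail the automatic pixel comparison, but the pictures show that was only the arm's shadow. The bearing was checked by eye only; the arm ended clear, with about zero force.
- **Disagreement found:** the fingertips sat about 37 mm behind the reported TCP in two camera views. My first press on the near left clip therefore only nudged its end, harmlessly. I corrected for the offset and every later press worked.

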